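# Fetch the sample from between the optics in the caddy

### The arm

A 6-joint arm with a two-finger parallel gripper is mounted at the origin on a cart in front of the work surface, level with it; the furniture and walls round the work are solid. World frame = base frame: x ahead of the robot, y to its left, z up, the work surface at z = 0. Lengths are in m, angles in rad, forces in N, time in s.
With the tool pointing down it reaches from about 0.35 to 0.975 m from the base axis. Payload 4.9 kg.
Tool frame: the origin (TCP) lies at the very end of the fingers, on their centre line; the grasp point (between the pads) lies 19 mm behind it (manip.grasp_offset is the distance from the TCP to the grasp point, in m); z points along the fingers, y is the line along which they close (so a half turn about z gives the same grasp; the last joint's range is limited). The gripper opens to 85 mm and grips with 20 to 120 N. Pads are 22 mm wide; open, the fingers measure 114 mm over their backs; the gripper's body (76 mm by 85 mm) begins 54 mm behind the grasp point. The pads swing forward as they close: fully open they stand 13 mm farther back than shut.
Start: joints at [-1.308, 0.053, 1.613, -0, 1.476, -0.119], TCP at [0.233, -0.58, 0.231] pointing down, gripper open.
Joint ranges: [-3.01, 3.01], [-1.01, 2.22], [0.06, 2.58], [-1.02, 4.17], [0.09, 2.62], [-3.14, 3.14]. Speed limits (rad/s): [2.57, 2.57, 3.14, 3.14, 3.14, 3.14].

### API

Orientations are given as a unit quaternion [w, x, y, z].
In Python, from plant import manip, eyes, job_done, models gives the robot as it stands.
- The arm moves only by the tool servo_tool, never from a script. Its argument "motion" is one flat list of numbers, 5 for each row, row after row: the opening, from -1 (shut) to 1 (fully open), then the shift along the tool's x, y, z normalised to -1 to 1, where 1 is 120 mm, then the turn about the tool's z normalised to -1 to 1, where 1 is 45 degrees. A call has 1 to 5 rows; each row is the pose to reach, as a shift and turn from the pose commanded when the call began, along the tool's axes at that moment; what a row does not reach only later rows make up. A row lasts 1/8 s, in which the tool goes at most 62.5 mm and 10.7 degrees, less where a joint would pass 70% of its speed; a pose out of reach is approached as far as the arm can. A call with a number of a shift or a turn outside -1 to 1 is refused whole. A call with a gripper value outside its range is refused whole. The fingers move at their own pace and stop on an object; the grip force is fixed at half the most. Time passes only in rows, so rows that repeat a pose let the fingers close. It gives the time, the measured TCP pose, the force, the opening and the grip force at its end, in the units of the state.
- manip.state(): the state, without advancing time (a new reading comes with each control period).
- eyes.grab_frame(name): name is "side" or "top"; returns (picture, depth): 384x512x3 uint8, red, green, blue; 384x512 float32, m along the optical axis (not along the pixel's ray), 0 where there is no reading.
- eyes.camera_params(name): a dict with "fov_y" (degrees; the focal length in pixels is half the picture's height over the tangent of half this angle, whatever the lens; pixels are square), "cx", "cy" (the principal point, pixels), "pose" (4x4, takes a point from camera to world coordinates). Camera axes: x right, y up, looking along -z (the intrinsics and any distortion apply to the point x, -y, -z); pixel columns grow to the right and rows downward; lengths in m; the calibration is good to about 2 mm. A picture is of the moment at which its call begins. camera_params takes no time and is no camera call.
- job_done(): hands the job in; it is judged then, once.
Trained networks look in the newest picture that a camera, given by its name, has taken for a name from the list of things; names that differ only in an ending like _2 or _b are one class to them, and where a whole thing is asked for, a point or a joint stands for the part that bears it (a point fixed in the world has none). Each returns a list of dicts, best first, with "p" (0 to 1); they miss things now and then, are a little off and sometimes report something else, mostly with a low value. They report only what shows in the picture. A call takes as long as a camera call. They do not tell look-alikes from the thing itself.
- models.regions_of(camera, label): "mask" (384x512 bool, what is visible of it) and "pixel" ([column, row] in pixels, amid what is visible of it).
The state is a dict: "time": time; "joint_pos": joint angles; "joint_vel": joint speeds; "joint_efforts": joint torques, N m; "tool_pos": TCP position; "tool_rot": TCP orientation; "contact_force": force on the tool from outside, world axes, zero at the start; "ft_torque": the same for the moment, N m; "gripper_width": opening from 0.0 (shut) to 1.0 (fully open); "grasp_force": force on a finger pad.
Only numpy, scipy, OpenCV 4.12 (cv2) and the standard library are available. Lean on these libraries where they do the work, as an engineer would, in place of code of your own. Each camera call takes 0.05 s, during which the arm holds its last target. There are 200 camera calls.

### The job

The sample holder sits in the white optics caddy, boxed in by the two mounted optics on either side of it. Set those two aside upright in the blue-lined tray, put the sample holder down into the recess of the sample seat, then put each mounted optic back into the pocket of the caddy it came from.

Things in the scene. Friction and masses are not known exactly. Their poses are not given: they have to be found in the camera images.
- caddy: White plate, 96 (x) by 204 (y) by 12 mm, fixed, rod handles at its ends (33 mm high). Origin on the table under the sample holder's pocket (floor 56 by 50 mm). The optics' pockets (floor 62 along x by 30 mm) lie at y = +48, -48 and -100 mm, one optic in each, which one varies; long side of each base along the caddy's x. Pockets 4 mm deep, walls sloping 45 degrees, floor at z = 8 mm. The optic at -100 is not in the way.
- mirror_head (a point): Mirror mount, 108 mm high, 0.26 kg: square black frame with round gold mirror on a post. Base 26 (x) by 58 (y) by 10 mm. The point lies over the base's middle, 85 mm above its underside; z up, it faces -x. The frame, centred at this height, spans y -23 to 23, x -14 to 10 mm (glass to -18, rear knobs to 31). Grip it by its sides, across y.
- sensor_head (a point): Power sensor, 92 mm high, 0.27 kg: thick black disc, 52 mm across, on a post. Base 26 (x) by 58 (y) by 10 mm. The point lies over the base's middle, 66 mm above its underside; z up, it faces -x. The disc, centred at this height, stands upright across y and spans x -17 to 5 mm. Grip its rim, across y.
- iris_head (a point): Iris, 116 mm high with its lever, 0.18 kg: thin black disc, 42 mm across, with a small hole, on a post. Base 26 (x) by 58 (y) by 10 mm. The point lies over the base's middle, 88 mm above its underside; z up, it faces -x. The disc, centred at this height, stands upright across y and spans x -10 to -3 mm. Grip its rim, across y.
- sample_mid (a point): Sample holder, 0.12 kg: black base 46 (x) by 52 (y) by 12 mm; on it a grey block with a dark chip, x -13 to 21, y -23 to 7 mm, its top 28 mm above the underside. The point is the middle of the base in plan, 14 mm above its underside; z up. Grip the grey block, across y (30 mm). In the caddy its y lies along the caddy's x.
- sample_seat: Fixed aluminium stage, 112 by 108 mm, with a grey plate on top with a square recess, black floor 56 by 56 mm, 4 mm deep with walls sloping 45 degrees: top at z = 20, floor at z = 16 mm. A micrometer sticks out at -x. Origin on the table under the centre of the recess. The sample holder goes in square, any way round.
- park_tray: Shallow steel tray with a blue liner, fixed, 135 (x) by 120 mm (y), rim 8 mm high; things stand on the liner at z = 4 mm. Origin on the table under its centre. Two optics stand well in it at x = +30 and -30 mm, the long sides of their bases along y.
Things that resemble listed ones, but are neither listed nor needed, are in the scene too. Leave any purple look-alike of the part that bears sensor_head alone.

How it is judged:
By the outcome, as a careful person would: the job done as asked, in the order asked, and still so for the second after the job is handed in, with the robot touching nothing.
It also fails if it takes over 112 s, if anything falls off the work surface, if the arm or the gripper's body presses on something with over 40 N, if the wrist force passes 120 N, or if a joint passes its speed limit or range.

## Working session

There is one attempt and no reset: what is moved stays moved. The work goes in short steps, Python scripts to look and compute and a tool call to move; the robot and the scene stay as the last step left them, time stands still between calls to the robot, and variables do not carry over. Pictures are saved under pics/ and viewed, at most 14 in all, crops included, and the job is handed in when it is done.

Besides the shell and the picture viewer there is one more tool, called after "Call:" as name(argument=value, ...) on one line, values as JSON. servo_tool: Moves the arm, as the interface text tells. Its arguments: {"type":"object","properties":{"motion":{"type":"array","items":{"type":"number","minimum":-1,"maximum":1}}},"required":["motion"]}

```bash
ls; mkdir -p pics; cat > h.py <<'E'
import numpy as np, cv2
from plant import manip, eyes, models
def grab(n):
    im,d=eyes.grab_frame(n); return im,d
def save(im,name,crop=None,s=1):
    if crop: c0,c1,r0,r1=crop; im=im[r0:r1,c0:c1]
    im=cv2.resize(im,None,fx=s,fy=s,interpolation=cv2.INTER_CUBIC)
    cv2.imwrite('pics/'+name+'.png',im[:,:,::-1])
def cloud(n,d):
    p=eyes.camera_params(n); f=192/np.tan(np.radians(p['fov_y'])/2)
    r,c=np.mgrid[0:384,0:512]
    P=np.stack([(c-p['cx'])/f*d,-(r-p['cy'])/f*d,-d],-1)
    T=np.array(p['pose']); W=P@T[:3,:3].T+T[:3,3]; W[d<=0]=np.nan
    return W
E
python3 - <<'E'
from h import *
for n in ('side','top'):
    im,d=grab(n); save(im,n+'0',s=1.5); W=cloud(n,d); np.savez('/tmp/'+n,im=im,W=W)
    p=eyes.camera_params(n); print(n,p)
    for l in ('caddy','mirror_head','sensor_head','iris_head','sample_mid','sample_seat','park_tray'):
        for r in models.regions_of(n,l):
            m=r['mask']; q=W[m]; print(l,round(r['p'],2),np.round(r['pixel']),m.sum(),np.round(np.nanmedian(q,0),3),np.round(np.nanpercentile(q,2,0),3),np.round(np.nanpercentile(q,98,0),3))
s=manip.state();print(s)
E
```

```text
pics
side {'fov_y': 45.17385340322218, 'cx': 254.39546521994924, 'cy': 189.1058736224649, 'pose': array([[-0.9922968 ,  0.0890455 , -0.08612761,  0.41393302],
       [-0.12254642, -0.60369084,  0.78774345,  0.98821496],
       [ 0.01815056,  0.79222993,  0.6099527 ,  0.86534941],
       [ 0.        ,  0.        ,  0.        ,  1.        ]])}
caddy 0.78 [234. 213.] 729 [0.584 0.002 0.009] [ 0.528 -0.119 -0.001] [0.669 0.069 0.019]
mirror_head 0.64 [217. 205.] 387 [0.62  0.033 0.072] [0.597 0.017 0.014] [0.646 0.043 0.099]
mirror_head 0.57 [233. 181.] 441 [ 0.588 -0.054  0.086] [ 0.566 -0.087  0.009] [ 0.616 -0.025  0.115]
mirror_head 0.41 [241. 177.] 259 [ 0.569 -0.109  0.047] [ 0.549 -0.128  0.007] [ 0.588 -0.089  0.114]
sensor_head 0.91 [214. 207.] 527 [0.621 0.034 0.059] [ 0.596 -0.006  0.005] [0.649 0.058 0.098]
sensor_head 0.85 [286. 170.] 356 [ 0.439 -0.157  0.058] [ 0.414 -0.189 -0.   ] [ 0.463 -0.139  0.09 ]
sensor_head 0.7 [305. 145.] 359 [ 0.401 -0.328  0.052] [ 0.375 -0.386 -0.005] [ 0.429 -0.309  0.09 ]
iris_head 0.86 [242. 176.] 307 [ 0.569 -0.11   0.051] [ 0.547 -0.217 -
[... 1594 characters left out ...]
078e+00,  5.27071730e-02,  1.61284955e+00, -2.06098158e-05,
        1.47601831e+00, -1.18991931e-01]), 'joint_vel': array([ 7.56512149e-04, -1.65620940e-03,  3.70245735e-04, -7.71266907e-04,
        3.49986690e-05, -8.27396489e-04]), 'joint_efforts': array([-7.17947005e-04, -3.93636882e+01, -3.70439780e+01, -1.97970307e-04,
        4.11432811e-04, -7.57784363e-06]), 'tool_pos': array([ 0.23285554, -0.57999968,  0.23132929]), 'tool_rot': array([ 9.52204523e-06,  9.81835816e-01,  1.89732523e-01, -9.59945211e-06]), 'contact_force': array([ 0.26572554, -0.11330719,  0.00401967]), 'ft_torque': array([-0.01753146,  0.07129582,  0.01872169]), 'grasp_force': 0.0, 'gripper_width': 0.9987378668142243}
```

View pics/top0.png

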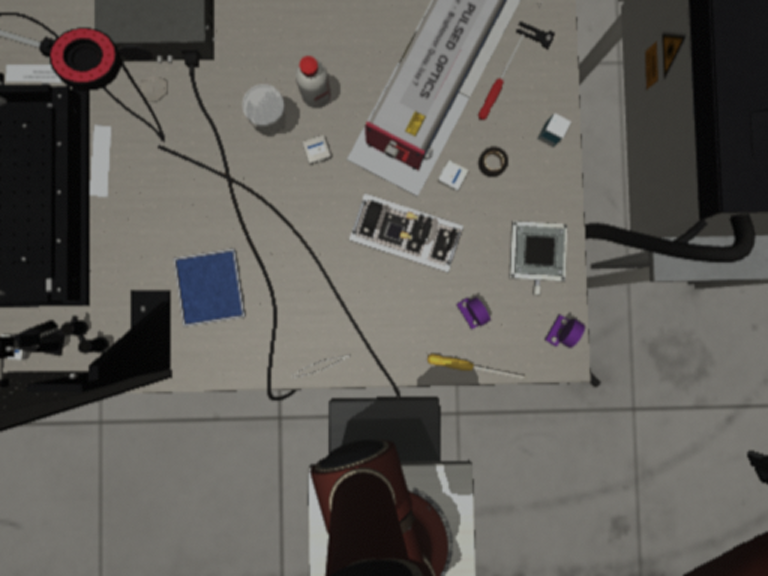

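View pics/side0.png

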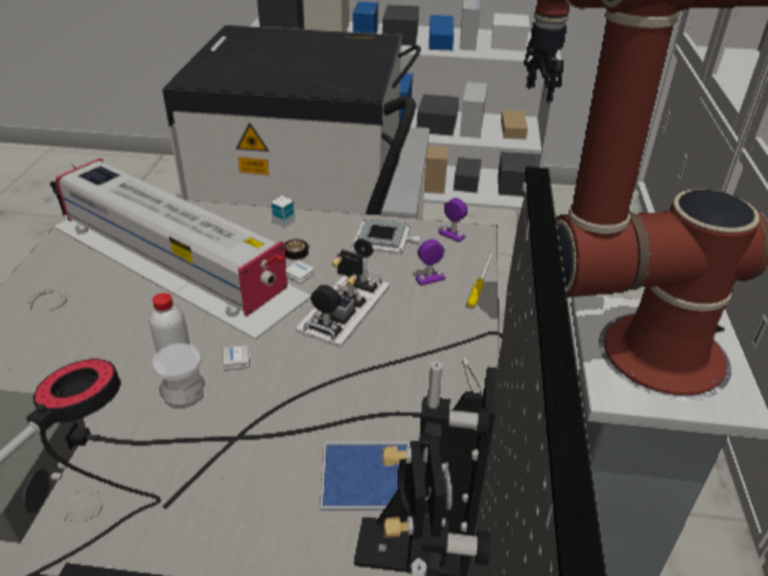

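```bash
python3 - <<'E'
from h import *
a=np.load('/tmp/side.npz')['im'][120:270,170:330]; b=np.load('/tmp/top.npz')['im'][100:220,220:348]
a=cv2.resize(a,(640,600),interpolation=cv2.INTER_CUBIC);save(a,'sc')
save(cv2.resize(b,(640,600),interpolation=cv2.INTER_CUBIC),'tc')
E
```

```text
(no output)
```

View pics/sc.png

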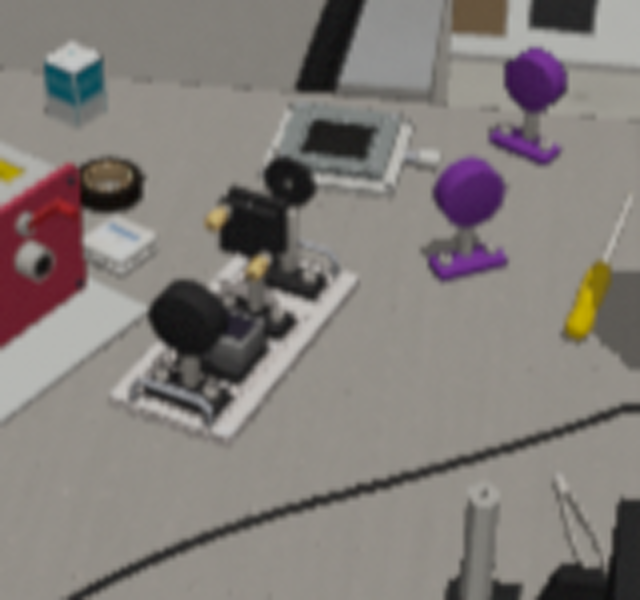

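View pics/tc.png

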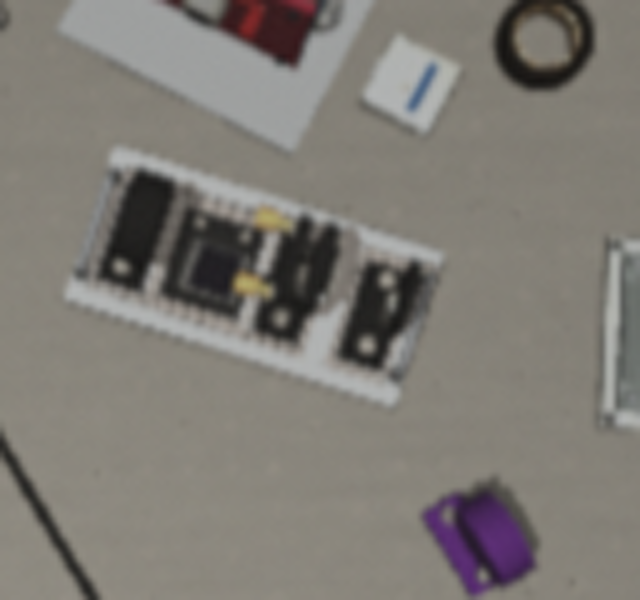

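Top view: the caddy is centred at (405,232). From left to right it holds the sensor, the sample holder, the mirror with its knobs towards the sample, and the iris. The seat is at (540,250) and the tray at (210,287).

Candidates for the sensor are the black disc in the caddy at (371,218) and two purple look-alikes at (475,311) and (567,331). I choose the black one in the caddy. The sample holder is at (395,231). The crops confirm both. Next I measure the poses.

```bash
cat > m.py <<'E'
from h import *
def rect(pts,dims):
    h=cv2.convexHull(pts.astype(np.float32)); c,s,a=cv2.minAreaRect(h); return np.round(c,4),np.round(s,4),round(a,1)
S=np.load('/tmp/side.npz');T=np.load('/tmp/top.npz')
W=T['W'];im=T['im'].astype(int)
def box(W,x,y,z): return (W[...,0]>x[0])&(W[...,0]<x[1])&(W[...,1]>y[0])&(W[...,1]<y[1])&(W[...,2]>z[0])&(W[...,2]<z[1])
E
python3 - <<'E'
from m import *
print('table z',np.nanmedian(W[box(W,(.4,.6),(.1,.25),(-.03,.03))][:,2]))
Ws=S['W'];print('side table z',np.nanmedian(Ws[box(Ws,(.4,.6),(.1,.25),(-.03,.03))][:,2]))
# caddy: bright white
b=box(W,(.5,.7),(-.17,.1),(.006,.018))&(im.min(-1)>165)
print('caddy',b.sum(),rect(W[b][:,:2],0))
b=box(W,(.45,.66),(-.39,-.2),(.012,.027))
m=models.regions_of('top','sample_seat')[0]['mask'];print('seat',rect(W[b&m][:,:2],0))
k=b&(im.max(-1)<60);print('recess',k.sum(),rect(W[k][:,:2],0))
k=box(W,(.4,.6),(.25,.44),(-.01,.02))&(im[...,2]>im[...,0]+35);print('liner',k.sum(),rect(W[k][:,:2],0),W[k][:,2].mean())
for lab,WW in(('top',W),('side',Ws)):
  print(lab)
  c,s=np.cos(np.radians(-17)),np.sin(np.radians(-17))
  # caddy-plane pieces relative
  for n,zz in (('z>60',(.06,.13)),):
    k=box(WW,(.5,.7),(-.17,.1),zz); P=WW[k]
    d=P[:,:2]-[.597,-.022]; y=-s*d[:,0]+c*d[:,1]; x=c*d[:,0]+s*d[:,1]
    for a,bb in((.02,.09),(-.075,-.0),(-.14,-.075)):
      q=(y>a)&(y<bb); 
      if q.sum()>5: print(a,q.sum(),np.round(np.percentile(np.c_[x,y,P[:,2]][q],[2,50,98],0)*1000))
# obstacles height map near caddy and tray
A=np.r_[W.reshape(-1,3),Ws.reshape(-1,3)];A=A[~np.isnan(A).any(1)]
for x0,x1,y0,y1 in((.5,.78,-.2,.16),(.38,.64,.2,.5)):
  print('rows x down from',x1,'cols y from',y1,'down')
  for x in np.arange(x1,x0,-.02):
    print('%.2f'%x,[int(1000*np.max(A[(A[:,0]>x-.02)&(A[:,0]<=x)&(A[:,1]>y-.02)&(A[:,1]<=y),2],initial=-.99)) for y in np.arange(y1,y0,-.02)])
E
```

```text
table z -8.10323822817427e-05
side table z -0.0014936939905656477
caddy 321 (array([ 0.6393, -0.0529]), array([0.1984, 0.1763]), 70.9)
seat (array([ 0.5434, -0.2962]), array([0.1058, 0.1394]), 86.2)
recess 343 (array([ 0.5585, -0.299 ]), array([0.0561, 0.0555]), 84.0)
liner 1570 (array([0.5015, 0.3449]), array([0.1231, 0.1084]), 7.9) 0.0036876738510177175
top
0.02 170 [[-13.  40.  71.]
 [  8.  51.  95.]
 [ 36.  63. 102.]]
-0.075 237 [[-15. -56.  71.]
 [  6. -36. 113.]
 [ 29.  -8. 118.]]
-0.14 63 [[ -14. -100.   65.]
 [   4.  -95.  110.]
 [  23.  -92.  123.]]
side
0.02 258 [[-15.  43.  62.]
 [  5.  62.  84.]
 [ 34.  66.  99.]]
-0.075 318 [[-18. -49.  71.]
 [  2. -29. 100.]
 [ 27.  -6. 115.]]
-0.14 139 [[ -17. -102.   66.]
 [   2.  -94.   95.]
 [  23.  -89.  117.]]
rows x down from 0.78 cols y from 0.16 down
0.78 [21, 23, 22, 3, 10, 10, 133, 134, 131, 132, 134, 134, 132, 13, 8, 3, 3, 3]
0.76 [22, 21, 20, 3, 12, 13, 12, 133, 134, 133, 132, 131, 123, 10, 4, 3, 3, 24]
0.74 [16, 14, 5, 3, 4, 11, 11, 87, 117, 135, 134, 133, 11, 19, 21, 20, 5, 23]
0.72 [3, 3, 4, 2, 4, 4, 8, 10, 10, 117, 129,
[... 879 characters left out ...]
 4, 4, 9]
0.62 [3, 3, 4, 4, 5, 6, 3, 2, 4, 3, 6, 12, 3, 3, 3]
0.60 [3, 4, 4, 4, 4, 3, 4, 2, 3, 3, 4, 11, 10, 4, 4]
0.58 [5, 4, 3, 3, 8, 9, 10, 11, 11, 9, 10, 9, 11, 3, 4]
0.56 [3, 4, 3, 4, 9, 8, 7, 7, 8, 7, 9, 3, 12, 10, 4]
0.54 [2, 3, 3, 4, 10, 7, 7, 7, 8, 8, 10, 3, 8, 13, 3]
0.52 [4, 4, 3, 3, 10, 8, 7, 8, 7, 7, 9, 4, 3, 11, 4]
0.50 [16, 16, 15, 15, 15, 12, 9, 7, 7, 8, 11, 3, 3, 11, 8]
0.48 [17, 19, 15, 52, 50, 9, 7, 9, 7, 8, 9, 11, 4, 10, 12]
0.46 [16, 17, 13, 114, 112, 13, 9, 8, 9, 8, 9, 11, 3, 10, 12]
0.44 [15, 14, 13, 164, 154, 9, 11, 8, 10, 6, 4, 4, 3, 9, 12]
0.42 [344, -990, -990, 224, 217, 4, 4, 5, 2, 3, 3, 6, 2, 10, 14]
0.40 [13, -990, -990, 281, 276, 4, 4, 4, 3, 5, 3, 4, 3, 13, 11]
```

```bash
python3 - <<'E'
from m import *
from scipy.optimize import minimize
from scipy import ndimage
im8=T['im']
k=box(W,(.5,.7),(-.17,.1),(.0,.018))&(im.min(-1)>125)&(im.max(-1)-im.min(-1)<40)
for thr in (150,165):
  kk=box(W,(.5,.7),(-.17,.1),(.0065,.02))&(im.min(-1)>thr)
  l,n=ndimage.label(kk,np.ones((3,3)))
  sz=ndimage.sum(kk,l,range(1,n+1)); i=[j+1 for j in range(n) if sz[j]>20]
  for j in i: print(thr,j,sz[j-1],rect(W[l==j][:,:2],0), W[l==j][:,:2].mean(0))
# soft: all points z>6mm within a generous rotated window, fit rectangle 96x204 maximizing inside vs outside
A=np.r_[W.reshape(-1,3)];A=A[~np.isnan(A).any(1)]
A=A[(A[:,0]>.48)&(A[:,0]<.74)&(A[:,1]>-.2)&(A[:,1]<.14)]
r,c=np.mgrid[0:384,0:512]
def F(p,A=A):
  cs,sn=np.cos(p[2]),np.sin(p[2]);d=A[:,:2]-p[:2];x=cs*d[:,0]+sn*d[:,1];y=-sn*d[:,0]+cs*d[:,1]
  ins=1/(1+np.exp(-np.minimum(.048-abs(x),.102-abs(y))/.0015))
  band=(abs(x)<.062)&(abs(y)<.116)
  hi=np.clip((A[:,2]-.003)/.006,0,1)
  return -np.sum(((hi-.5)*ins)[band|True]*(hi[band|True]>=0))
best=min((minimize(F,[.59+dx,-.045+dy,np.radians(a)],method='Nelder-Mead') for dx in(0,.01) for dy in (0,.01) for a in(-14,-19)),key=lambda r:r.fun)
p=best.x;print('rect centre',p[:2],np.degrees(p[2]),best.fun)
E
```

```text
150 1 32.0 (array([ 0.6915, -0.1303]), array([0.0384, 0.0153]), 89.8) [ 0.69319111 -0.13314096]
150 2 60.0 (array([ 0.6894, -0.0489]), array([0.0561, 0.0206]), 89.4) [ 0.69256126 -0.05188247]
150 4 108.0 (array([ 0.6543, -0.0121]), array([0.1139, 0.0117]), 70.9) [ 0.65576591 -0.01133762]
150 7 45.0 (array([ 0.615 , -0.1253]), array([0.0481, 0.0089]), 71.4) [ 0.61615583 -0.12384457]
150 11 305.0 (array([ 0.576 , -0.0315]), array([0.2025, 0.0456]), 71.5) [ 0.56090376 -0.03609172]
165 4 62.0 (array([ 0.6578, -0.0023]), array([0.0906, 0.0075]), 70.9) [ 0.65726399 -0.00527687]
165 6 29.0 (array([ 0.6147, -0.1251]), array([0.0458, 0.0064]), 70.5) [ 0.61591609 -0.12270457]
165 7 211.0 (array([ 0.576 , -0.0318]), array([0.1971, 0.0416]), 70.3) [ 0.55952293 -0.03768858]
rect centre [ 0.60099829 -0.04077895] -19.3893190277701 -1001.7317487873553
```

```bash
python3 - <<'E'
from m import *
th=np.radians(-19.2);O=np.array([.6096,-.0163]);c,s=np.cos(th),np.sin(th)
for lab,WW in(('top',W),('side',S['W'])):
  d=WW[...,:2]-O;X=c*d[...,0]+s*d[...,1];Y=-s*d[...,0]+c*d[...,1];Z=WW[...,2]
  for n,a,b,z0,z1 in(('sens',.02,.09,.06,.11),('senstop',.02,.09,.092,.11),('mirr',-.085,-.005,.07,.125),('mirrtop',-.085,-.005,.108,.125),('iris',-.14,-.085,.07,.13),('block',-.03,.035,.031,.042),('sbase',-.03,.03,.016,.026)):
    k=(abs(X)<.045)&(Y>a)&(Y<b)&(Z>z0)&(Z<z1)
    if k.sum()>4: print(lab,n,k.sum(),'x',np.round(1000*np.percentile(X[k],[2,50,98])),'y',np.round(1000*np.percentile(Y[k],[2,50,98])),'z',np.round(1000*np.percentile(Z[k],[5,95])))
A=np.r_[W.reshape(-1,3),S['W'].reshape(-1,3)];A=A[~np.isnan(A).any(1)]
for x in np.arange(.66,-.1,-.04):
    print('%.2f'%x,[int(1000*np.max(A[(A[:,0]>x-.04)&(A[:,0]<=x)&(A[:,1]>y-.04)&(A[:,1]<=y),2],initial=-.99)) for y in np.arange(.8,.1,-.04)])
t=np.load('/tmp/top.npz')
E
```

```text
top sens 170 x [-26.  -4.  24.] y [32. 42. 54.] z [ 79. 101.]
top senstop 110 x [-18.  -2.  17.] y [32. 43. 53.] z [ 93. 102.]
top mirr 232 x [-24.  -3.  20.] y [-66. -45. -18.] z [ 78. 118.]
top mirrtop 157 x [-23.   3.  20.] y [-64. -45. -18.] z [110. 118.]
top iris 61 x [-21.  -2.  17.] y [-110. -105. -101.] z [ 74. 120.]
top block 120 x [-24. -10.   5.] y [-19.  -2.  13.] z [34. 40.]
top sbase 144 x [-27.  10.  24.] y [-22.   7.  23.] z [17. 23.]
side sens 258 x [-28.  -7.  21.] y [34. 53. 57.] z [63. 98.]
side senstop 74 x [-20.  -4.  14.] y [32. 46. 57.] z [92. 99.]
side mirr 317 x [-26.  -7.  18.] y [-59. -38. -15.] z [ 74. 114.]
side mirrtop 114 x [-25.  -1.  19.] y [-61. -42. -16.] z [108. 115.]
side iris 131 x [-23.  -4.  17.] y [-112. -103.  -99.] z [ 79. 114.]
side block 64 x [-27. -17.  -2.] y [-20.  -5.  15.] z [31. 38.]
side sbase 70 x [-29. -20.   1.] y [-15.  13.  27.] z [16. 24.]
0.66 [-990, -990, 100, 109, 110, 108, 4, 5, 5, 5, 3, 3, 12, 10, 13, 13, 4, 5]
0.62 [-990, -990, 100, 108, 108, 108, 5, 5, 4, 5, 6, 4, 6, 12, 4, 12, 11, 6]
0.58 [-990, -990, 101, 109, 108, 1
[... 903 characters left out ...]
 -789, -783, -786, -789, -789, -790, -788, -788, 0, 2, 517]
0.14 [-789, -787, -791, -787, -790, -788, -790, -787, -793, -789, -790, -789, -790, -790, -790, 2, 3, 290]
0.10 [-791, -786, -787, -786, -789, -789, -786, -784, -789, -792, -790, -790, -791, -784, -790, 1, 3, 275]
0.06 [-790, -791, -787, -788, -790, -787, -789, -787, -788, -789, -791, -789, -788, -789, -791, 0, 4, 237]
0.02 [-790, -791, -787, -790, -787, -788, -791, -791, -785, -791, -788, -789, -788, -790, -792, 0, 5, 18]
-0.02 [-790, -790, -787, -791, -793, -786, -788, -787, -787, -789, -791, -789, -786, -785, -792, 0, 5, 15]
-0.06 [-791, -791, -784, -786, -789, -785, -792, -790, -784, -787, -790, -788, -792, -792, -990, 2, 2, 11]
```

```bash
cat > plan.py <<'E'
import json,sys,numpy as np
from plant import manip
# waypoints: [x,y,z(mm), phi(deg tool-y heading), grip, mm_per_row, hold_rows]
def plan(wps,reset=False):
    s=manip.state();q=s['tool_rot'];a=np.degrees(2*np.arctan2(q[2],q[1]))
    meas=np.r_[s['tool_pos']*1000,(a-90+180)%360-180]
    try: cur=np.array(json.load(open('cur.json'))) if not reset else meas
    except Exception: cur=meas
    print('t %.2f meas'%s['time'],np.round(meas,1),'cmd',np.round(cur,1),'F',np.round(s['contact_force'],1))
    rows=[]  # absolute poses
    p=cur.copy()
    for w in wps:
        t=np.array(w[:4],float);d=t-p
        n=max(int(np.ceil(np.linalg.norm(d[:3])/w[5]-.01)),int(np.ceil(abs(d[3])/10-.01)))
        rows+=[(p+d*(i+1)/n,w[4]) for i in range(n)]+[(t,w[4])]*w[6]; p=t
    i=0
    while i<len(rows):
        A=np.radians(cur[3]+90);out=[]
        M=np.array([[np.cos(A),np.sin(A),0],[np.sin(A),-np.cos(A),0],[0,0,-1]])
        for r,g in rows[i:i+5]:
            v=np.r_[M@(r[:3]-cur[:3])/120,-(r[3]-cur[3])/45]
            if abs(v).max()>1: break
            v=np.round(v,3);out.append((g,v))
        v=out[-1][1];i+=len(out)
        print(json.dumps([float(x) for g,u in out for x in (g,*u)]))
        cur=np.r_[cur[:3]+M.T@v[:3]*120,cur[3]-v[3]*45]
    json.dump(list(cur),open('cur.json','w'))
E
python3 - <<'E'
from plan import plan
plan([[621.8,24.9,190,-19.2,.7,45,0],[621.8,24.9,120,-19.2,.7,35,1]],True)
E
```

```text
t 0.85 meas [ 232.9 -580.   231.3  -68.1] cmd [ 232.9 -580.   231.3  -68.1] F [-0.1  0.4  0.3]
[0.7, 0.305, -0.217, 0.022, -0.068, 0.7, 0.611, -0.434, 0.043, -0.136, 0.7, 0.916, -0.651, 0.065, -0.204]
[0.7, 0.336, -0.165, 0.021, -0.068, 0.7, 0.672, -0.33, 0.043, -0.136]
[0.7, 0.352, -0.129, 0.021, -0.068, 0.7, 0.704, -0.258, 0.043, -0.136]
[0.7, 0.363, -0.09, 0.021, -0.068, 0.7, 0.727, -0.18, 0.043, -0.136]
[0.7, 0.371, -0.052, 0.021, -0.068, 0.7, 0.742, -0.103, 0.043, -0.135]
[0.7, 0.374, -0.011, 0.021, -0.068, 0.7, 0.749, -0.023, 0.043, -0.136]
[0.7, 0.373, 0.028, 0.021, -0.068, 0.7, 0.747, 0.057, 0.043, -0.136]
[0.7, 0.368, 0.068, 0.021, -0.068, 0.7, 0.368, 0.068, 0.313, -0.068, 0.7, 0.368, 0.068, 0.605, -0.068, 0.7, 0.368, 0.068, 0.605, -0.068]
```

Call:
servo_tool(motion=[0.7, 0.305, -0.217, 0.022, -0.068, 0.7, 0.611, -0.434, 0.043, -0.136, 0.7, 0.916, -0.651, 0.065, -0.204])

```text
time: 1.23
tool_pos: [0.3063, -0.4655, 0.2235]
tool_rot: [0.0, 0.963, 0.268, 0.0]
contact_force: [0.8, 0.3, -0.0]
gripper_width: 0.849
grasp_force: 0.0
```

Call:
servo_tool(motion=[0.7, 0.336, -0.165, 0.021, -0.068, 0.7, 0.672, -0.33, 0.043, -0.136])

```text
time: 1.48
tool_pos: [0.3551, -0.3898, 0.2184]
tool_rot: [0.0, 0.948, 0.32, 0.0]
contact_force: [1.0, -0.4, 0.5]
gripper_width: 0.85
grasp_force: 0.0
```

Call:
servo_tool(motion=[0.7, 0.352, -0.129, 0.021, -0.068, 0.7, 0.704, -0.258, 0.043, -0.136])

```text
time: 1.72
tool_pos: [0.4037, -0.314, 0.2133]
tool_rot: [0.0, 0.929, 0.37, 0.0]
contact_force: [0.8, -1.0, 1.0]
gripper_width: 0.852
grasp_force: 0.0
```

Call:
servo_tool(motion=[0.7, 0.363, -0.09, 0.021, -0.068, 0.7, 0.727, -0.18, 0.043, -0.136])

```text
time: 1.98
tool_pos: [0.4524, -0.2385, 0.2082]
tool_rot: [0.0, 0.908, 0.419, 0.0]
contact_force: [0.6, 0.5, -0.9]
gripper_width: 0.848
grasp_force: 0.0
```

Call:
servo_tool(motion=[0.7, 0.371, -0.052, 0.021, -0.068, 0.7, 0.742, -0.103, 0.043, -0.135])

```text
time: 2.22
tool_pos: [0.501, -0.1628, 0.2031]
tool_rot: [0.0, 0.885, 0.466, 0.0]
contact_force: [0.6, 0.7, 1.0]
gripper_width: 0.846
grasp_force: 0.0
```

Call:
servo_tool(motion=[0.7, 0.374, -0.011, 0.021, -0.068, 0.7, 0.749, -0.023, 0.043, -0.136])

```text
time: 2.48
tool_pos: [0.5496, -0.0872, 0.1979]
tool_rot: [0.0, 0.858, 0.513, 0.0]
contact_force: [-0.2, 0.2, -0.6]
gripper_width: 0.852
grasp_force: 0.0
```

Call:
servo_tool(motion=[0.7, 0.373, 0.028, 0.021, -0.068, 0.7, 0.747, 0.057, 0.043, -0.136])

```text
time: 2.72
tool_pos: [0.5983, -0.0115, 0.1926]
tool_rot: [0.0, 0.83, 0.558, 0.0]
contact_force: [0.3, -1.3, -0.4]
gripper_width: 0.851
grasp_force: 0.0
```

Call:
servo_tool(motion=[0.7, 0.368, 0.068, 0.021, -0.068, 0.7, 0.368, 0.068, 0.313, -0.068, 0.7, 0.368, 0.068, 0.605, -0.068, 0.7, 0.368, 0.068, 0.605, -0.068])

```text
time: 3.22
tool_pos: [0.6192, 0.0253, 0.1161]
tool_rot: [-0.002, 0.815, 0.579, -0.003]
contact_force: [-0.4, -1.4, -0.1]
gripper_width: 0.851
grasp_force: 0.0
```

```bash
python3 - <<'E'
from h import *
im,d=grab('side'); a=cv2.resize(im[110:270,160:320],(400,400),interpolation=3)
im,d=grab('top'); b=cv2.resize(im[90:210,200:320],(400,400),interpolation=3)
save(np.hstack([a,b]),'g1')
s=manip.state();print(s['tool_pos'],s['tool_rot'],s['joint_pos'])
E
```

```text
[0.62216761 0.02480007 0.12074141] [1.83974593e-04 8.15224029e-01 5.79145658e-01 2.36414535e-04] [-7.96197743e-02  1.36900093e-01  1.71326535e+00  2.24390246e-05
  1.29082848e+00  2.55809663e-01]
```

View pics/g1.png

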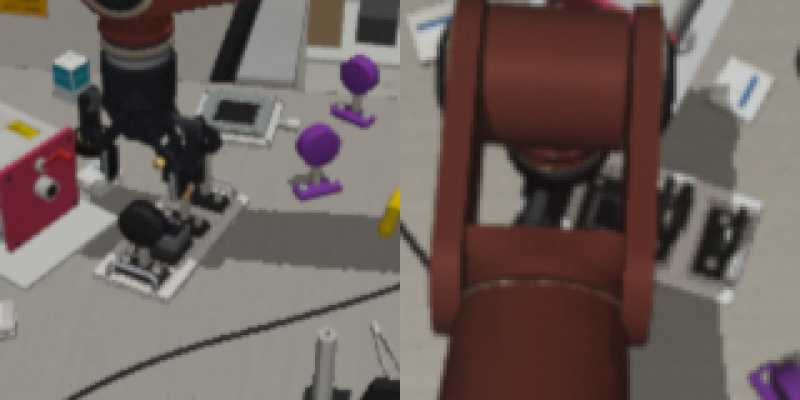

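The gripper straddles the black sensor in the caddy: left panel, disc at about (140,220) with the fingers at (95,150) and (195,160). Next I descend and grip.

```bash
python3 - <<'E'
from plan import plan
plan([[621.8,24.9,52,-19.2,.7,20,1],[621.8,24.9,52,-19.2,-1,20,6]])
E
```

```text
t 3.33 meas [622.2  24.8 120.7 -19.2] cmd [621.8  24.9 120.  -19.2] F [ 0.5 -0.2  0.8]
[0.7, -0.0, -0.0, 0.142, -0.0, 0.7, -0.0, -0.0, 0.283, -0.0, 0.7, -0.0, -0.0, 0.425, -0.0, 0.7, -0.0, -0.0, 0.566, -0.0, 0.7, -0.0, -0.0, 0.566, -0.0]
[-1.0, -0.0, -0.0, 0.0, -0.0, -1.0, -0.0, -0.0, 0.0, -0.0, -1.0, -0.0, -0.0, 0.0, -0.0, -1.0, -0.0, -0.0, 0.0, -0.0, -1.0, -0.0, -0.0, 0.0, -0.0]
[-1.0, -0.0, -0.0, 0.0, -0.0]
```

Call:
servo_tool(motion=[0.7, 0, 0, 0.142, 0, 0.7, 0, 0, 0.283, 0, 0.7, 0, 0, 0.425, 0, 0.7, 0, 0, 0.566, 0, 0.7, 0, 0, 0.566, 0])

```text
time: 3.95
tool_pos: [0.6201, 0.025, 0.0493]
tool_rot: [-0.001, 0.815, 0.579, -0.002]
contact_force: [0.2, 0.8, -0.1]
gripper_width: 0.849
grasp_force: 0.0
```

Call:
servo_tool(motion=[-1, 0, 0, 0, 0, -1, 0, 0, 0, 0, -1, 0, 0, 0, 0, -1, 0, 0, 0, 0, -1, 0, 0, 0, 0])

```text
time: 4.58
tool_pos: [0.6226, 0.0248, 0.053]
tool_rot: [0.001, 0.815, 0.579, 0.001]
contact_force: [1.6, -0.8, 3.0]
gripper_width: 0.592
grasp_force: 62.8
```

Call:
servo_tool(motion=[-1, 0, 0, 0, 0])

```text
time: 4.7
tool_pos: [0.6227, 0.0248, 0.053]
tool_rot: [0.001, 0.815, 0.579, 0.001]
contact_force: [1.1, -0.8, 3.5]
gripper_width: 0.592
grasp_force: 63.0
```

```bash
python3 - <<'E'
from plan import plan
T=[528.9,343.7]
plan([[621.8,24.9,170,-19.2,-1,25,0],[*T,140,-82.1,-1,35,2]])
plan([[*T,60,-82.1,-1,20,1]])
plan([[*T,49,-82.1,-1,6,2]])
E
```

```text
t 4.70 meas [622.7  24.8  53.  -19.2] cmd [621.8  24.9  52.  -19.2] F [ 1.1 -0.8  3.5]
[-1.0, -0.0, -0.0, -0.197, -0.0, -1.0, -0.0, -0.0, -0.393, -0.0, -1.0, -0.0, -0.0, -0.59, -0.0, -1.0, -0.0, -0.0, -0.786, -0.0, -1.0, -0.0, -0.0, -0.983, -0.0]
[-1.0, 0.225, -0.161, 0.025, 0.14, -1.0, 0.451, -0.321, 0.05, 0.279, -1.0, 0.676, -0.482, 0.075, 0.419, -1.0, 0.901, -0.642, 0.1, 0.559]
[-1.0, 0.136, -0.241, 0.025, 0.14, -1.0, 0.272, -0.483, 0.05, 0.279, -1.0, 0.408, -0.724, 0.075, 0.419, -1.0, 0.544, -0.965, 0.1, 0.559]
[-1.0, 0.02, -0.276, 0.025, 0.14, -1.0, 0.041, -0.552, 0.05, 0.28, -1.0, 0.041, -0.552, 0.05, 0.28, -1.0, 0.041, -0.552, 0.05, 0.28]
t 4.70 meas [622.7  24.8  53.  -19.2] cmd [528.9 343.8 140.  -82.1] F [ 1.1 -0.8  3.5]
[-1.0, -0.0, 0.0, 0.167, -0.0, -1.0, -0.0, 0.0, 0.333, -0.0, -1.0, -0.0, 0.0, 0.5, -0.0, -1.0, -0.0, 0.001, 0.667, -0.0, -1.0, -0.0, 0.001, 0.667, -0.0]
t 4.70 meas [622.7  24.8  53.  -19.2] cmd [528.9 343.7  60.  -82.1] F [ 1.1 -0.8  3.5]
[-1.0, -0.0, -0.0, 0.046, -0.0, -1.0, -0.0, -0.0, 0.091, -0.0, -1.0, -0.0, -0.0, 0.091, -0.0, -1.0, -0.0, -0.0, 0.091, -0.0]
```

Call:
servo_tool(motion=[-1, 0, 0, -0.197, 0, -1, 0, 0, -0.393, 0, -1, 0, 0, -0.59, 0, -1, 0, 0, -0.786, 0, -1, 0, 0, -0.983, 0])

```text
time: 5.32
tool_pos: [0.6201, 0.0252, 0.1684]
tool_rot: [-0.002, 0.815, 0.579, -0.002]
contact_force: [-0.9, -0.1, -2.3]
gripper_width: 0.588
grasp_force: 63.1
```

Call:
servo_tool(motion=[-1, 0.225, -0.161, 0.025, 0.14, -1, 0.451, -0.321, 0.05, 0.279, -1, 0.676, -0.482, 0.075, 0.419, -1, 0.901, -0.642, 0.1, 0.559])

```text
time: 5.82
tool_pos: [0.5826, 0.1532, 0.1557]
tool_rot: [-0.001, 0.922, 0.386, -0.002]
contact_force: [0.2, -0.2, -3.5]
gripper_width: 0.591
grasp_force: 63.2
```

Call:
servo_tool(motion=[-1, 0.136, -0.241, 0.025, 0.14, -1, 0.272, -0.483, 0.05, 0.279, -1, 0.408, -0.724, 0.075, 0.419, -1, 0.544, -0.965, 0.1, 0.559])

```text
time: 6.32
tool_pos: [0.5455, 0.2806, 0.1437]
tool_rot: [0.0, 0.984, 0.176, -0.002]
contact_force: [1.0, -0.8, -2.2]
gripper_width: 0.589
grasp_force: 63.1
```

Call:
servo_tool(motion=[-1, 0.02, -0.276, 0.025, 0.14, -1, 0.041, -0.552, 0.05, 0.28, -1, 0.041, -0.552, 0.05, 0.28, -1, 0.041, -0.552, 0.05, 0.28])

```text
time: 6.82
tool_pos: [0.5281, 0.3431, 0.1385]
tool_rot: [0.001, 0.998, 0.069, -0.001]
contact_force: [-0.9, 0.4, -2.8]
gripper_width: 0.596
grasp_force: 63.4
```

```bash
python3 - <<'E'
from h import *
im,d=grab('side'); a=cv2.resize(im[190:384,160:354],(400,400),interpolation=3)
im,d=grab('top'); b=cv2.resize(im[110:270,60:220],(400,400),interpolation=3)
save(np.hstack([a,b]),'g2')
s=manip.state();print(s['tool_pos'],s['tool_rot'],s['joint_pos'],s['contact_force'],s['grasp_force'])
E
```

```text
[0.52881645 0.34277677 0.13933997] [ 3.88709223e-04  9.97652805e-01  6.84716998e-02 -5.95923410e-04] [ 4.57210122e-01  1.36630124e-01  1.68059025e+00 -2.75997054e-04
  1.32576986e+00  1.89102292e+00] [ 0.56724671 -0.11744593 -1.94791273] 63.35182785987854
```

View pics/g2.png

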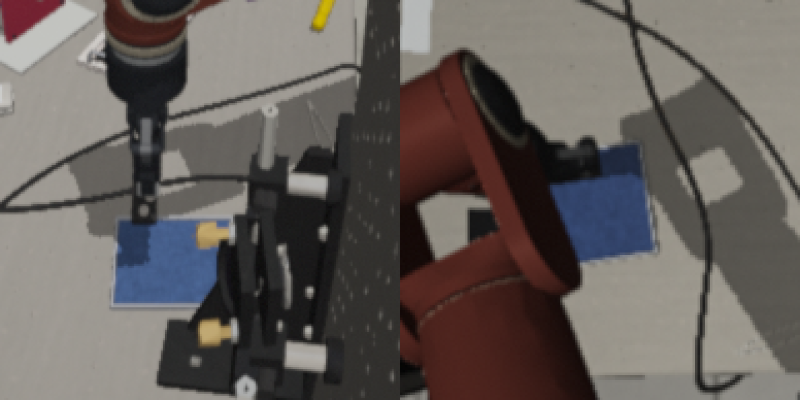

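The sensor hangs upright over the tray, at (145,210) in the left panel with the tray at (165,265). I lower it and release it.

Call:
servo_tool(motion=[-1, 0, 0, 0.167, 0, -1, 0, 0, 0.333, 0, -1, 0, 0, 0.5, 0, -1, 0, 0.001, 0.667, 0, -1, 0, 0.001, 0.667, 0])

```text
time: 7.55
tool_pos: [0.527, 0.3427, 0.0566]
tool_rot: [0.001, 0.998, 0.069, -0.003]
contact_force: [-0.0, -0.1, -2.4]
gripper_width: 0.589
grasp_force: 63.4
```

Call:
servo_tool(motion=[-1, 0, 0, 0.046, 0, -1, 0, 0, 0.091, 0, -1, 0, 0, 0.091, 0, -1, 0, 0, 0.091, 0])

```text
time: 8.05
tool_pos: [0.5292, 0.3438, 0.0495]
tool_rot: [-0.0, 0.998, 0.069, 0.0]
contact_force: [0.2, 0.5, -2.6]
gripper_width: 0.594
grasp_force: 63.4
```

```bash
python3 - <<'E'
from plan import plan
T=[528.9,343.7];M=[591.5,-61.9]
plan([[*T,49,-82.1,.5,20,4]])
plan([[*T,150,-82.1,.5,25,0],[*M,190,-19.2,.7,45,0],[*M,150,-19.2,.7,35,2]])
plan([[*M,74,-19.2,.7,20,2],[*M,74,-19.2,-1,20,6]])
E
```

```text
t 8.05 meas [529.2 343.8  49.5 -82.1] cmd [528.9 343.7  49.  -82.1] F [ 0.2  0.5 -2.6]
[0.5, -0.0, -0.0, 0.0, -0.0, 0.5, -0.0, -0.0, 0.0, -0.0, 0.5, -0.0, -0.0, 0.0, -0.0, 0.5, -0.0, -0.0, 0.0, -0.0]
t 8.05 meas [529.2 343.8  49.5 -82.1] cmd [528.9 343.7  49.  -82.1] F [ 0.2  0.5 -2.6]
[0.5, -0.0, -0.0, -0.168, -0.0, 0.5, -0.0, -0.0, -0.337, -0.0, 0.5, -0.0, -0.0, -0.505, -0.0, 0.5, -0.0, -0.0, -0.673, -0.0, 0.5, -0.0, -0.0, -0.841, -0.0]
[0.7, 0.005, 0.342, -0.034, -0.14, 0.7, 0.01, 0.683, -0.067, -0.28]
[0.7, -0.069, 0.335, -0.033, -0.14, 0.7, -0.139, 0.67, -0.067, -0.28]
[0.7, -0.14, 0.312, -0.033, -0.139, 0.7, -0.281, 0.624, -0.066, -0.279, 0.7, -0.422, 0.935, -0.1, -0.419]
[0.7, -0.234, 0.25, -0.033, -0.14, 0.7, -0.468, 0.499, -0.066, -0.279, 0.7, -0.702, 0.749, -0.1, -0.419, 0.7, -0.702, 0.749, 0.067, -0.419, 0.7, -0.702, 0.749, 0.234, -0.419]
[0.7, 0.0, -0.0, -0.0, -0.0, 0.7, 0.0, -0.0, -0.0, -0.0]
t 8.05 meas [529.2 343.8  49.5 -82.1] cmd [591.5 -61.9 150.  -19.2] F [ 0.2  0.5 -2.6]
[0.7, 0.0, -0.0, 0.158, -0.0, 0.7, 0.0, -0.0, 0.317, -0.0, 0.7, 0.0, -0.0, 0.475, -0.0, 0.7, 0.0, -0.0, 0.633, -0.0, 0.7, 0.0, -0.0, 0.633, -0.0]
[0.7, 0.0, -0.0, 0.0, -0.0, -1.0, 0.0, -0.0, 0.0, -0.0, -1.0, 0.0, -0.0, 0.0, -0.0, -1.0, 0.0, -0.0, 0.0, -0.0, -1.0, 0.0, -0.0, 0.0, -0.0]
[-1.0, 0.0, -0.0, 0.0, -0.0, -1.0, 0.0, -0.0, 0.0, -0.0]
```

Call:
servo_tool(motion=[-1, 0, 0, 0.008, 0, 0.5, 0, 0, 0.008, 0, 0.5, 0, 0, 0.008, 0, 0.5, 0, 0, 0.008, 0, 0.5, 0, 0, 0, 0])

```text
time: 8.68
tool_pos: [0.5289, 0.3437, 0.049]
tool_rot: [0.0, 0.998, 0.069, -0.0]
contact_force: [-0.5, -0.0, -0.0]
gripper_width: 0.747
grasp_force: 0.0
```

Call:
servo_tool(motion=[0.5, 0, 0, -0.168, 0, 0.5, 0, 0, -0.337, 0, 0.5, 0, 0, -0.505, 0, 0.5, 0, 0, -0.673, 0, 0.5, 0, 0, -0.841, 0])

```text
time: 9.3
tool_pos: [0.5291, 0.3437, 0.1518]
tool_rot: [-0.0, 0.998, 0.069, 0.0]
contact_force: [0.4, 0.9, -0.0]
gripper_width: 0.747
grasp_force: 0.0
```

Call:
servo_tool(motion=[0.7, 0.005, 0.342, -0.034, -0.14, 0.7, 0.01, 0.683, -0.067, -0.28])

```text
time: 9.55
tool_pos: [0.5416, 0.2622, 0.1594]
tool_rot: [-0.0, 0.984, 0.18, 0.001]
contact_force: [0.4, 0.4, 0.2]
gripper_width: 0.85
grasp_force: 0.0
```

Call:
servo_tool(motion=[0.7, -0.069, 0.335, -0.033, -0.14, 0.7, -0.139, 0.67, -0.067, -0.28])

```text
time: 9.8
tool_pos: [0.554, 0.1803, 0.167]
tool_rot: [0.0, 0.958, 0.287, 0.0]
contact_force: [0.1, 0.5, -0.1]
gripper_width: 0.85
grasp_force: 0.0
```

Call:
servo_tool(motion=[0.7, -0.14, 0.312, -0.033, -0.139, 0.7, -0.281, 0.624, -0.066, -0.279, 0.7, -0.422, 0.935, -0.1, -0.419])

```text
time: 10.18
tool_pos: [0.5728, 0.0585, 0.1791]
tool_rot: [0.0, 0.898, 0.44, 0.0]
contact_force: [-0.1, 0.2, -0.4]
gripper_width: 0.853
grasp_force: 0.0
```

Call:
servo_tool(motion=[0.7, -0.234, 0.25, -0.033, -0.14, 0.7, -0.468, 0.499, -0.066, -0.279, 0.7, -0.702, 0.749, -0.1, -0.419, 0.7, -0.702, 0.749, 0.067, -0.419, 0.7, -0.702, 0.749, 0.234, -0.419])

```text
time: 10.8
tool_pos: [0.5912, -0.0616, 0.149]
tool_rot: [-0.0, 0.815, 0.579, 0.0]
contact_force: [0.9, -0.3, -0.1]
gripper_width: 0.851
grasp_force: 0.0
```

Call:
servo_tool(motion=[0.7, 0, 0, 0, 0, 0.7, 0, 0, 0, 0])

```text
time: 11.05
tool_pos: [0.5913, -0.0609, 0.1496]
tool_rot: [-0.0, 0.815, 0.58, -0.0]
contact_force: [0.2, -0.4, 0.8]
gripper_width: 0.855
grasp_force: 0.0
```

```bash
python3 - <<'E'
from h import *
im,d=grab('side'); a=cv2.resize(im[120:260,170:310],(400,400),interpolation=3)
W=cloud('side',d)
im2,d=grab('top'); b=cv2.resize(im2[140:240,90:190],(400,400),interpolation=3)
W2=cloud('top',d)
save(np.hstack([a,b]),'g3')
s=manip.state();print(s['tool_pos'],s['tool_rot'],s['contact_force'],s['grasp_force'])
for w in(W,W2):
  k=(w[...,0]>.44)&(w[...,0]<.6)&(w[...,1]>.28)&(w[...,1]<.40)&(w[...,2]>.05)&(w[...,2]<.12);print(k.sum(),np.round(np.percentile(w[k],[2,50,98],0),3) if k.sum() else 0)
E
```

```text
[ 0.5919576  -0.06131864  0.15072374] [4.28021640e-04 8.14910927e-01 5.79585907e-01 4.16625788e-04] [ 0.57139414 -0.24636106 -0.22563262] 0.0
265 [[0.516 0.328 0.055]
 [0.526 0.359 0.087]
 [0.538 0.371 0.096]]
188 [[0.516 0.317 0.061]
 [0.527 0.338 0.09 ]
 [0.541 0.365 0.097]]
```

View pics/g3.png

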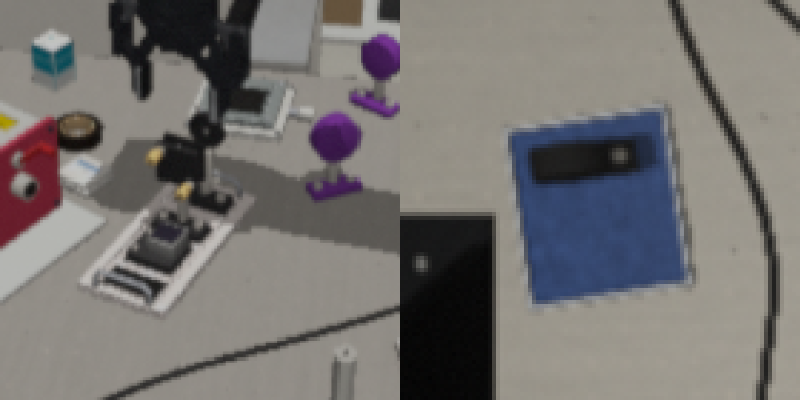

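The sensor stands upright in the tray, right panel at (590,158). The gripper is over the mirror, left panel at (185,165). I grip the mirror.

Call:
servo_tool(motion=[0.7, 0, 0, 0.158, 0, 0.7, 0, 0, 0.317, 0, 0.7, 0, 0, 0.475, 0, 0.7, 0, 0, 0.633, 0, 0.7, 0, 0, 0.633, 0])

```text
time: 11.78
tool_pos: [0.5897, -0.0615, 0.071]
tool_rot: [-0.002, 0.815, 0.579, -0.002]
contact_force: [-1.1, 0.5, -0.6]
gripper_width: 0.854
grasp_force: 0.0
```

Call:
servo_tool(motion=[0.7, 0, 0, 0, 0, -1, 0, 0, 0, 0, -1, 0, 0, 0, 0, -1, 0, 0, 0, 0, -1, 0, 0, 0, 0])

```text
time: 12.4
tool_pos: [0.5925, -0.0621, 0.0753]
tool_rot: [0.001, 0.815, 0.579, 0.001]
contact_force: [1.1, 0.3, 6.1]
gripper_width: 0.532
grasp_force: 62.2
```

Call:
servo_tool(motion=[-1, 0, 0, 0, 0, -1, 0, 0, 0, 0])

```text
time: 12.65
tool_pos: [0.5925, -0.0621, 0.0753]
tool_rot: [0.001, 0.815, 0.579, 0.001]
contact_force: [0.2, 0.4, 5.2]
gripper_width: 0.532
grasp_force: 62.2
```

```bash
python3 - <<'E'
from plan import plan
T=[468.4,328.2];M=[591.5,-61.9]
plan([[*M,170,-19.2,-1,25,0],[*T,170,-82.1,-1,35,2]])
plan([[*T,84,-82.1,-1,20,1],[*T,71,-82.1,-1,6,2]])
E
```

```text
t 12.65 meas [592.5 -62.1  75.3 -19.2] cmd [591.5 -61.9  74.  -19.2] F [0.2 0.4 5.2]
[-1.0, 0.0, -0.0, -0.2, -0.0, -1.0, 0.0, -0.0, -0.4, -0.0, -1.0, 0.0, -0.0, -0.6, -0.0, -1.0, 0.0, -0.0, -0.8, -0.0, -1.0, 0.228, -0.17, -0.8, 0.116]
[-1.0, 0.211, -0.19, 0.0, 0.117, -1.0, 0.422, -0.38, 0.0, 0.233, -1.0, 0.634, -0.57, 0.0, 0.35, -1.0, 0.845, -0.759, 0.0, 0.466]
[-1.0, 0.129, -0.253, 0.0, 0.117, -1.0, 0.258, -0.506, 0.0, 0.233, -1.0, 0.388, -0.759, 0.0, 0.35]
[-1.0, 0.056, -0.279, 0.0, 0.116, -1.0, 0.111, -0.557, 0.0, 0.233, -1.0, 0.167, -0.836, 0.0, 0.349]
[-1.0, -0.021, -0.283, 0.0, 0.117, -1.0, -0.021, -0.283, 0.0, 0.117, -1.0, -0.021, -0.283, 0.0, 0.117]
t 12.65 meas [592.5 -62.1  75.3 -19.2] cmd [468.4 328.2 170.  -82.1] F [0.2 0.4 5.2]
[-1.0, -0.0, -0.0, 0.143, -0.0, -1.0, -0.0, -0.0, 0.287, -0.0, -1.0, -0.0, -0.0, 0.43, -0.0, -1.0, -0.0, -0.0, 0.573, -0.0, -1.0, -0.0, -0.0, 0.717, -0.0]
[-1.0, -0.0, -0.0, -0.0, -0.0, -1.0, -0.0, -0.0, 0.036, -0.0, -1.0, -0.0, -0.0, 0.072, -0.0, -1.0, -0.0, -0.0, 0.108, -0.0, -1.0, -0.0, -0.0, 0.108, -0.0]
[-1.0, -0.0, -0.0, 0.0, -0.0]
```

Call:
servo_tool(motion=[-1, 0, 0, -0.2, 0, -1, 0, 0, -0.4, 0, -1, 0, 0, -0.6, 0, -1, 0, 0, -0.8, 0, -1, 0.228, -0.17, -0.8, 0.116])

```text
time: 13.28
tool_pos: [0.5823, -0.0305, 0.1716]
tool_rot: [0.001, 0.842, 0.539, 0.001]
contact_force: [-0.1, 1.4, -2.5]
gripper_width: 0.532
grasp_force: 62.2
```

Call:
servo_tool(motion=[-1, 0.211, -0.19, 0, 0.117, -1, 0.422, -0.38, 0, 0.233, -1, 0.634, -0.57, 0, 0.35, -1, 0.845, -0.759, 0, 0.466])

```text
time: 13.78
tool_pos: [0.5387, 0.1016, 0.1683]
tool_rot: [-0.001, 0.926, 0.378, -0.001]
contact_force: [-0.0, 0.6, -2.1]
gripper_width: 0.531
grasp_force: 62.2
```

Call:
servo_tool(motion=[-1, 0.129, -0.253, 0, 0.117, -1, 0.258, -0.506, 0, 0.233, -1, 0.388, -0.759, 0, 0.35])

```text
time: 14.15
tool_pos: [0.5079, 0.199, 0.1683]
tool_rot: [-0.0, 0.969, 0.248, -0.001]
contact_force: [-0.1, -0.4, -3.6]
gripper_width: 0.531
grasp_force: 62.2
```

Call:
servo_tool(motion=[-1, 0.056, -0.279, 0, 0.116, -1, 0.111, -0.557, 0, 0.233, -1, 0.167, -0.836, 0, 0.349])

```text
time: 14.52
tool_pos: [0.4771, 0.2963, 0.1682]
tool_rot: [0.0, 0.994, 0.113, -0.001]
contact_force: [0.7, 0.5, -3.1]
gripper_width: 0.529
grasp_force: 62.2
```

Call:
servo_tool(motion=[-1, -0.021, -0.283, 0, 0.117, -1, -0.021, -0.283, 0, 0.117, -1, -0.021, -0.283, 0, 0.117])

```text
time: 14.9
tool_pos: [0.4679, 0.3276, 0.1688]
tool_rot: [0.001, 0.998, 0.069, -0.001]
contact_force: [0.2, -0.3, -2.0]
gripper_width: 0.532
grasp_force: 62.4
```

Call:
servo_tool(motion=[-1, 0, 0, 0.143, 0, -1, 0, 0, 0.287, 0, -1, 0, 0, 0.43, 0, -1, 0, 0, 0.573, 0, -1, 0, 0, 0.717, 0])

```text
time: 15.52
tool_pos: [0.4683, 0.3281, 0.0825]
tool_rot: [0.0, 0.998, 0.069, -0.0]
contact_force: [-0.1, -0.5, -2.4]
gripper_width: 0.531
grasp_force: 62.5
```

Call:
servo_tool(motion=[-1, 0, 0, 0, 0, -1, 0, 0, 0.036, 0, -1, 0, 0, 0.072, 0, -1, 0, 0, 0.108, 0, -1, 0, 0, 0.108, 0])

```text
time: 16.15
tool_pos: [0.4688, 0.3285, 0.0714]
tool_rot: [-0.0, 0.998, 0.069, 0.0]
contact_force: [0.3, 0.1, -1.2]
gripper_width: 0.532
grasp_force: 62.7
```

Call:
servo_tool(motion=[-1, 0, 0, 0, 0])

```text
time: 16.27
tool_pos: [0.4688, 0.3284, 0.0714]
tool_rot: [-0.0, 0.998, 0.069, 0.0]
contact_force: [0.9, 0.9, -2.2]
gripper_width: 0.531
grasp_force: 62.7
```

Call:
servo_tool(motion=[-1, 0, 0, 0.008, 0, 0.4, 0, 0, 0.008, 0, 0.4, 0, 0, 0.008, 0, 0.4, 0, 0, 0.008, 0, 0.4, 0, 0, 0, 0])

```text
time: 16.9
tool_pos: [0.4683, 0.3281, 0.0708]
tool_rot: [0.0, 0.998, 0.069, -0.0]
contact_force: [-0.3, 0.1, 0.4]
gripper_width: 0.7
grasp_force: 0.0
```

```bash
python3 - <<'E'
from plan import plan
T=[468.4,328.2];B=[599.1,-15.9]
plan([[*T,170,-82.1,.4,25,0],[*B,150,-19.2,.1,45,0],[*B,80,-19.2,.1,35,2]])
E
```

```text
t 16.90 meas [468.3 328.1  70.8 -82.1] cmd [468.4 328.2  71.  -82.1] F [-0.3  0.1  0.4]
[0.4, -0.0, -0.0, -0.206, -0.0, 0.4, -0.0, -0.0, -0.412, -0.0, 0.4, -0.0, -0.0, -0.619, -0.0, 0.4, -0.0, -0.0, -0.825, -0.0, 0.1, 0.076, 0.332, -0.806, -0.156]
[0.1, 0.035, 0.339, 0.018, -0.155, 0.1, 0.07, 0.678, 0.037, -0.31]
[0.1, -0.048, 0.338, 0.018, -0.156, 0.1, -0.096, 0.675, 0.037, -0.311]
[0.1, -0.128, 0.316, 0.018, -0.155, 0.1, -0.255, 0.632, 0.037, -0.311, 0.1, -0.383, 0.948, 0.055, -0.466]
[0.1, -0.233, 0.249, 0.019, -0.155, 0.1, -0.233, 0.249, 0.31, -0.155, 0.1, -0.233, 0.249, 0.602, -0.155, 0.1, -0.233, 0.249, 0.602, -0.155, 0.1, -0.233, 0.249, 0.602, -0.155]
```

Call:
servo_tool(motion=[0.4, 0, 0, -0.206, 0, 0.4, 0, 0, -0.412, 0, 0.4, 0, 0, -0.619, 0, 0.4, 0, 0, -0.825, 0, 0.1, 0.076, 0.332, -0.806, -0.156])

```text
time: 17.52
tool_pos: [0.4842, 0.2918, 0.1712]
tool_rot: [-0.001, 0.991, 0.133, 0.003]
contact_force: [0.6, -1.0, 0.1]
gripper_width: 0.549
grasp_force: 0.0
```

Call:
servo_tool(motion=[0.1, 0.035, 0.339, 0.018, -0.155, 0.1, 0.07, 0.678, 0.037, -0.31])

```text
time: 17.77
tool_pos: [0.5123, 0.2125, 0.1634]
tool_rot: [0.0, 0.968, 0.251, 0.0]
contact_force: [0.3, -0.9, -0.4]
gripper_width: 0.548
grasp_force: 0.0
```

Call:
servo_tool(motion=[0.1, -0.048, 0.338, 0.018, -0.156, 0.1, -0.096, 0.675, 0.037, -0.311])

```text
time: 18.02
tool_pos: [0.5413, 0.1358, 0.1589]
tool_rot: [0.0, 0.93, 0.367, 0.0]
contact_force: [0.2, -0.2, -0.6]
gripper_width: 0.548
grasp_force: 0.0
```

Call:
servo_tool(motion=[0.1, -0.128, 0.316, 0.018, -0.155, 0.1, -0.255, 0.632, 0.037, -0.311, 0.1, -0.383, 0.948, 0.055, -0.466])

```text
time: 18.4
tool_pos: [0.585, 0.0211, 0.1522]
tool_rot: [0.0, 0.848, 0.53, 0.0]
contact_force: [1.4, 0.1, -0.3]
gripper_width: 0.548
grasp_force: 0.0
```

Call:
servo_tool(motion=[0.1, -0.233, 0.249, 0.019, -0.155, 0.1, -0.233, 0.249, 0.31, -0.155, 0.1, -0.233, 0.249, 0.602, -0.155, 0.1, -0.233, 0.249, 0.602, -0.155, 0.1, -0.233, 0.249, 0.602, -0.155])

```text
time: 19.02
tool_pos: [0.5999, -0.0159, 0.0813]
tool_rot: [0.001, 0.815, 0.579, 0.001]
contact_force: [-0.4, -0.3, 1.0]
gripper_width: 0.551
grasp_force: 0.0
```

```bash
python3 - <<'E'
from h import *
im,d=grab('side'); a=cv2.resize(im[150:250,180:280],(400,400),interpolation=3)
W=cloud('side',d)
im2,d=grab('top'); b=cv2.resize(im2[140:240,90:190],(400,400),interpolation=3)
W2=cloud('top',d)
save(np.hstack([a,b]),'g4')
s=manip.state();print(s['tool_pos'],s['tool_rot'],s['contact_force'],s['gripper_width'])
np.savez('/tmp/park',W=W,W2=W2)
for w in(W,W2):
 for x0,x1 in((.505,.6),(.44,.505)):
  k=(w[...,0]>x0)&(w[...,0]<x1)&(w[...,1]>.28)&(w[...,1]<.40)&(w[...,2]>.05)&(w[...,2]<.12);print(k.sum(),np.round(np.percentile(w[k],[2,50,98],0),3) if k.sum() else 0)
# fingers: lowest points near tool
th=np.radians(-19.2);c,sn=np.cos(th),np.sin(th);d=W[...,:2]-[.5991,-.0159];X=c*d[...,0]+sn*d[...,1];Y=-sn*d[...,0]+c*d[...,1]
k=(abs(X)<.06)&(abs(Y)<.016)&(W[...,2]>.06)&(W[...,2]<.14)
for lo in np.arange(-.06,.06,.01):
  q=k&(X>=lo)&(X<lo+.01)
  if q.sum(): print(round(lo,2),q.sum(),np.round(W[...,2][q].min(),3))
E
```

```text
[ 0.60059923 -0.01591805  0.08235019] [0.00129428 0.81507392 0.57935392 0.00136193] [0.71490855 0.48486173 0.77758106] 0.5547308270729183
265 [[0.516 0.329 0.055]
 [0.526 0.359 0.087]
 [0.538 0.371 0.096]]
392 [[0.45  0.311 0.068]
 [0.471 0.337 0.103]
 [0.499 0.355 0.112]]
191 [[0.516 0.318 0.058]
 [0.528 0.338 0.09 ]
 [0.541 0.365 0.097]]
269 [[0.452 0.305 0.07 ]
 [0.473 0.323 0.108]
 [0.501 0.351 0.114]]
-0.06 14 0.13
-0.05 11 0.127
-0.04 76 0.088
-0.03 45 0.084
0.02 93 0.081
0.03 25 0.091
0.04 26 0.124
0.05 8 0.127
```

View pics/g4.png

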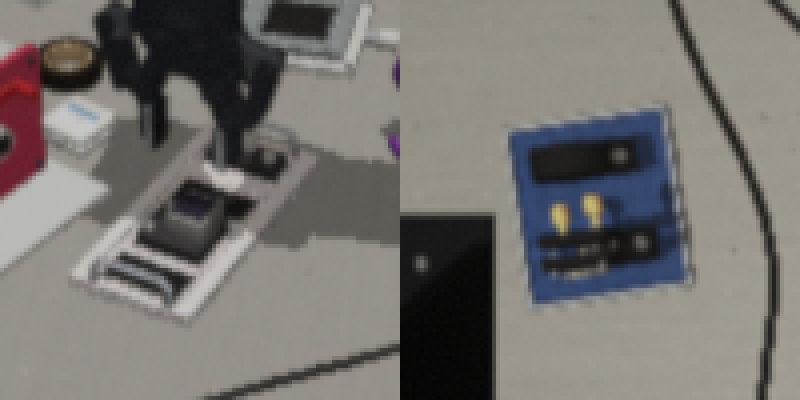

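Both optics stand upright in the tray: right panel, sensor (590,158), mirror (600,250). The gripper is above the grey block at (190,215). I descend slowly.

```bash
python3 - <<'E'
from plan import plan
B=[599.1,-15.9]
plan([[*B,30,-19.2,.1,14,1],[*B,21.5,-19.2,.1,4,2]])
plan([[*B,21.5,-19.2,-1,4,6]])
E
```

```text
t 19.12 meas [600.6 -15.9  82.4 -19.2] cmd [599.1 -15.9  80.  -19.2] F [0.7 0.5 0.8]
[0.1, 0.0, -0.0, 0.104, -0.0, 0.1, 0.0, -0.0, 0.208, -0.0, 0.1, 0.0, -0.0, 0.313, -0.0, 0.1, 0.0, -0.0, 0.417, -0.0, 0.1, 0.0, -0.0, 0.417, -0.0]
[0.1, 0.0, -0.0, 0.023, -0.0, 0.1, 0.0, -0.0, 0.047, -0.0, 0.1, 0.0, -0.0, 0.071, -0.0, 0.1, 0.0, -0.0, 0.071, -0.0, 0.1, 0.0, -0.0, 0.071, -0.0]
t 19.12 meas [600.6 -15.9  82.4 -19.2] cmd [599.1 -15.9  21.4 -19.2] F [0.7 0.5 0.8]
[-1.0, 0.0, -0.0, -0.0, -0.0, -1.0, 0.0, -0.0, -0.0, -0.0, -1.0, 0.0, -0.0, -0.0, -0.0, -1.0, 0.0, -0.0, -0.0, -0.0, -1.0, 0.0, -0.0, -0.0, -0.0]
[-1.0, 0.0, -0.0, -0.0, -0.0, -1.0, 0.0, -0.0, -0.0, -0.0]
```

Call:
servo_tool(motion=[0.1, 0, 0, 0.104, 0, 0.1, 0, 0, 0.208, 0, 0.1, 0, 0, 0.313, 0, 0.1, 0, 0, 0.417, 0, 0.1, 0, 0, 0.417, 0])

```text
time: 19.75
tool_pos: [0.5977, -0.0157, 0.0279]
tool_rot: [-0.001, 0.815, 0.579, -0.001]
contact_force: [0.4, 0.7, 0.0]
gripper_width: 0.547
grasp_force: 0.0
```

Call:
servo_tool(motion=[0.1, 0, 0, 0.023, 0, 0.1, 0, 0, 0.047, 0, 0.1, 0, 0, 0.071, 0, 0.1, 0, 0, 0.071, 0, 0.1, 0, 0, 0.071, 0])

```text
time: 20.38
tool_pos: [0.5992, -0.0159, 0.0215]
tool_rot: [0.0, 0.815, 0.579, 0.0]
contact_force: [0.6, 0.1, -0.2]
gripper_width: 0.552
grasp_force: 0.0
```

Call:
servo_tool(motion=[-1, 0, 0, 0, 0, -1, 0, 0, 0, 0, -1, 0, 0, 0, 0, -1, 0, 0, 0, 0])

```text
time: 20.88
tool_pos: [0.5996, -0.016, 0.022]
tool_rot: [0.0, 0.815, 0.579, 0.0]
contact_force: [-0.7, -1.0, 3.7]
gripper_width: 0.328
grasp_force: 61.9
```

Call:
servo_tool(motion=[-1, 0, 0, 0, 0, -1, 0, 0, 0, 0])

```text
time: 21.12
tool_pos: [0.5995, -0.016, 0.0219]
tool_rot: [0.0, 0.815, 0.579, 0.0]
contact_force: [0.4, -0.4, 4.5]
gripper_width: 0.333
grasp_force: 62.1
```

```bash
python3 - <<'E'
from m import *
for lab,D in (('top',T),('side',S)):
  w=D['W'];i=D['im'].astype(int)
  b=box(w,(.5,.62),(-.36,-.24),(.008,.03));k=b&(i.max(-1)<75)
  print(lab,k.sum(),rect(w[k][:,:2],0),np.median(w[k][:,2]),w[k][:,:2].mean(0))
  m=box(w,(.48,.64),(-.37,-.22),(.0165,.026))&(i.min(-1)>75)&(w[...,0]>.5);print(m.sum(),rect(w[m][:,:2],0))
from plan import plan
B=[599.1,-15.9];G=[550.1,-302.1]
plan([[*B,170,-19.2,-1,25,0],[*G,170,-6,-1,30,0],[*G,90,-6,-1,20,2]])
E
```

```text
top 392 (array([ 0.5581, -0.2974]), array([0.0602, 0.0592]), 87.2) 0.01583239658703428 [ 0.55887786 -0.29858656]
534 (array([ 0.5597, -0.2984]), array([0.0935, 0.092 ]), 85.7)
side 132 (array([ 0.5598, -0.2884]), array([0.0767, 0.0535]), 84.5) 0.013818263983045365 [ 0.55868715 -0.30047231]
179 (array([ 0.5573, -0.2963]), array([0.0955, 0.0918]), 86.0)
t 21.12 meas [599.5 -16.   21.9 -19.2] cmd [599.1 -15.9  21.4 -19.2] F [ 0.4 -0.4  4.5]
[-1.0, 0.0, -0.0, -0.206, -0.0, -1.0, 0.0, -0.0, -0.413, -0.0, -1.0, 0.0, -0.0, -0.619, -0.0, -1.0, 0.0, -0.0, -0.825, -0.0]
[-1.0, 0.0, -0.0, -0.207, -0.0, -1.0, 0.0, -0.0, -0.413, -0.0, -1.0, -0.239, 0.04, -0.413, -0.03, -1.0, -0.477, 0.08, -0.413, -0.059, -1.0, -0.716, 0.12, -0.413, -0.088]
[-1.0, -0.241, 0.023, 0.0, -0.03, -1.0, -0.481, 0.046, 0.0, -0.059, -1.0, -0.722, 0.07, 0.0, -0.088, -1.0, -0.963, 0.093, 0.0, -0.118]
[-1.0, -0.242, 0.001, 0.0, -0.029, -1.0, -0.484, 0.002, 0.0, -0.058, -1.0, -0.726, 0.003, 0.0, -0.088, -1.0, -0.726, 0.003, 0.167, -0.088, -1.0, -0.726, 0.003, 0.333, -0.088]
[-1.0, -0.0, -0.0, 0.167, 0.0, -1.0, -0.0, -0.0, 0.334, 0.0, -1.0, -0.0, -0.0, 0.334, 0.0, -1.0, -0.0, -0.0, 0.334, 0.0]
```

Call:
servo_tool(motion=[-1, 0, 0, -0.206, 0, -1, 0, 0, -0.413, 0, -1, 0, 0, -0.619, 0, -1, 0, 0, -0.825, 0])

```text
time: 21.62
tool_pos: [0.5979, -0.0157, 0.1195]
tool_rot: [-0.001, 0.815, 0.579, -0.001]
contact_force: [-0.4, 0.2, -2.2]
gripper_width: 0.328
grasp_force: 61.5
```

Call:
servo_tool(motion=[-1, 0, 0, -0.207, 0, -1, 0, 0, -0.413, 0, -1, -0.239, 0.04, -0.413, -0.03, -1, -0.477, 0.08, -0.413, -0.059, -1, -0.716, 0.12, -0.413, -0.088])

```text
time: 22.25
tool_pos: [0.5832, -0.1022, 0.1683]
tool_rot: [-0.001, 0.794, 0.607, -0.001]
contact_force: [-0.1, -0.3, -1.8]
gripper_width: 0.332
grasp_force: 61.5
```

Call:
servo_tool(motion=[-1, -0.241, 0.023, 0, -0.03, -1, -0.481, 0.046, 0, -0.059, -1, -0.722, 0.07, 0, -0.088, -1, -0.963, 0.093, 0, -0.118])

```text
time: 22.75
tool_pos: [0.5636, -0.2166, 0.1682]
tool_rot: [-0.001, 0.765, 0.644, -0.001]
contact_force: [-0.5, 0.8, -0.7]
gripper_width: 0.337
grasp_force: 61.5
```

Call:
servo_tool(motion=[-1, -0.242, 0.001, 0, -0.029, -1, -0.484, 0.002, 0, -0.058, -1, -0.726, 0.003, 0, -0.088, -1, -0.726, 0.003, 0.167, -0.088, -1, -0.726, 0.003, 0.333, -0.088])

```text
time: 23.38
tool_pos: [0.5493, -0.301, 0.1273]
tool_rot: [-0.001, 0.743, 0.669, -0.0]
contact_force: [0.4, 1.2, -1.3]
gripper_width: 0.333
grasp_force: 61.5
```

Call:
servo_tool(motion=[-1, 0, 0, 0.167, 0, -1, 0, 0, 0.334, 0, -1, 0, 0, 0.334, 0, -1, 0, 0, 0.334, 0])

```text
time: 23.88
tool_pos: [0.5506, -0.3021, 0.0904]
tool_rot: [0.0, 0.743, 0.669, 0.0]
contact_force: [0.6, -0.6, -1.3]
gripper_width: 0.331
grasp_force: 61.5
```

```bash
python3 - <<'E'
from h import *
im,d=grab('side'); a=cv2.resize(im[100:200,200:300],(400,400),interpolation=3)
W=cloud('side',d)
im2,d=grab('top'); b=cv2.resize(im2[110:210,300:400],(400,400),interpolation=3)
save(np.hstack([a,b]),'g5')
s=manip.state();print(s['tool_pos'],s['contact_force'],s['grasp_force'])
th=np.radians(-6);c,sn=np.cos(th),np.sin(th);d=W[...,:2]-s['tool_pos'][:2];X=c*d[...,0]+sn*d[...,1];Y=-sn*d[...,0]+c*d[...,1]
for z0,z1 in((.07,.09),(.09,.102)):
  k=(abs(X)<.06)&(abs(Y)<.05)&(W[...,2]>z0)&(W[...,2]<z1)
  print(z0,k.sum(),np.round(1000*np.percentile(np.c_[X[k],Y[k],W[k][:,2]],[2,50,98],0)))
from plan import plan
G=[550.4,-301.9]
plan([[*G,40,-4.5,-1,17,1],[*G,29.5,-4.5,-1,4,2]])
E
```

```text
[ 0.55093299 -0.30257417  0.09132371] [ 0.85094354 -0.00335954 -0.87445012] 61.45134687423706
0.07 106 [[-19.  -5.  75.]
 [  7.  22.  85.]
 [ 32.  32.  89.]]
0.09 56 [[-27.  -5.  91.]
 [ -2.  14.  97.]
 [ 25.  20. 101.]]
t 23.98 meas [ 550.9 -302.6   91.3   -6. ] cmd [ 550.1 -302.1   90.    -6. ] F [ 0.9 -0.  -0.9]
[-1.0, 0.001, 0.001, 0.139, -0.011, -1.0, 0.001, 0.001, 0.278, -0.022, -1.0, 0.002, 0.002, 0.416, -0.033, -1.0, 0.002, 0.002, 0.416, -0.033, -1.0, 0.002, 0.002, 0.446, -0.033]
[-1.0, -0.0, 0.0, 0.029, 0.0, -1.0, -0.0, 0.0, 0.058, 0.0, -1.0, -0.0, 0.0, 0.058, 0.0, -1.0, -0.0, 0.0, 0.058, 0.0]
```

View pics/g5.png

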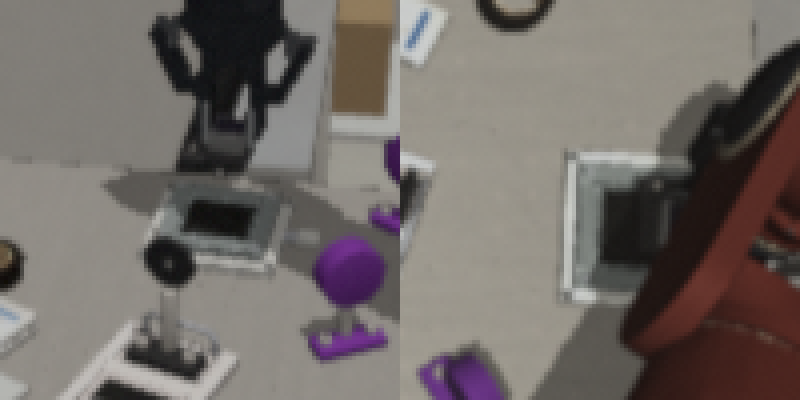

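The sample holder is over the seat: left panel, holder at (215,150), recess at (220,218). I lower it with a 1 mm shift in y.

Call:
servo_tool(motion=[-1, -0.007, 0.001, 0.139, -0.011, -1, -0.007, 0.001, 0.278, -0.022, -1, -0.006, 0.002, 0.416, -0.033, -1, -0.006, 0.002, 0.416, -0.033, -1, -0.006, 0.002, 0.446, -0.033])

```text
time: 24.6
tool_pos: [0.5506, -0.3031, 0.0366]
tool_rot: [0.0, 0.734, 0.679, 0.0]
contact_force: [-0.3, 0.2, -1.1]
gripper_width: 0.334
grasp_force: 61.5
```

Call:
servo_tool(motion=[-1, 0, 0, 0.029, 0, -1, 0, 0, 0.058, 0, -1, 0, 0, 0.058, 0, -1, 0, 0, 0.058, 0])

```text
time: 25.1
tool_pos: [0.5507, -0.3031, 0.03]
tool_rot: [0.001, 0.734, 0.679, 0.0]
contact_force: [1.1, -0.2, 0.6]
gripper_width: 0.332
grasp_force: 61.5
```

```bash
python3 - <<'E'
from plan import plan
import json
c=json.load(open('cur.json'));c[1]-=.96;json.dump(c,open('cur.json','w'))
G=c[:2];M=[468.4,328.2]
plan([[*G,29.5,-4.5,.1,17,3],[*G,130,-4.5,.1,25,0]])
plan([[510,-100,200,-40,.4,40,0],[*M,190,-82.1,.4,40,1],[*M,140,-82.1,.4,25,2]])
E
```

```text
t 25.10 meas [ 550.7 -303.1   30.    -4.5] cmd [ 550.4 -302.8   29.5   -4.5] F [ 1.1 -0.2  0.6]
[0.1, 0.0, 0.0, -0.0, 0.0, 0.1, 0.0, 0.0, -0.0, 0.0, 0.1, 0.0, 0.0, -0.0, 0.0, 0.1, 0.0, 0.0, -0.168, 0.0, 0.1, 0.0, 0.0, -0.335, 0.0]
[0.1, 0.0, 0.0, -0.168, 0.0, 0.1, 0.0, 0.0, -0.335, 0.0, 0.1, 0.0, 0.0, -0.503, 0.0]
t 25.10 meas [ 550.7 -303.1   30.    -4.5] cmd [ 550.4 -302.8  130.    -4.5] F [ 1.1 -0.2  0.6]
[0.4, 0.276, -0.078, -0.097, 0.132, 0.4, 0.553, -0.156, -0.194, 0.263, 0.4, 0.829, -0.234, -0.291, 0.395]
[0.4, 0.24, -0.159, -0.098, 0.131, 0.4, 0.479, -0.317, -0.195, 0.263, 0.4, 0.719, -0.476, -0.292, 0.394]
[0.4, 0.228, -0.233, 0.008, 0.085, 0.4, 0.456, -0.465, 0.015, 0.17, 0.4, 0.684, -0.698, 0.023, 0.255, 0.4, 0.913, -0.931, 0.03, 0.34]
[0.4, 0.159, -0.284, 0.008, 0.085, 0.4, 0.317, -0.569, 0.015, 0.17, 0.4, 0.476, -0.853, 0.023, 0.255]
[0.4, 0.099, -0.311, 0.008, 0.085, 0.4, 0.198, -0.622, 0.015, 0.17, 0.4, 0.297, -0.932, 0.023, 0.256]
[0.4, 0.035, -0.324, 0.007, 0.085, 0.4, 0.035, -0.324, 0.007, 0.085, 0.4, 0.035, -0.324, 0.216, 0.085, 0.4, 0.035, -0.324, 0.424, 0.085, 0.4, 0.035, -0.324, 0.424, 0.085]
[0.4, -0.0, -0.0, 0.0, -0.0]
```

Call:
servo_tool(motion=[0.1, 0, 0, 0, 0, 0.1, 0, 0, 0, 0, 0.1, 0, 0, 0, 0, 0.1, 0, 0, -0.168, 0, 0.1, 0, 0, -0.335, 0])

```text
time: 25.72
tool_pos: [0.5506, -0.3031, 0.0715]
tool_rot: [0.0, 0.734, 0.679, 0.0]
contact_force: [0.2, 0.3, 0.3]
gripper_width: 0.549
grasp_force: 0.0
```

Call:
servo_tool(motion=[0.1, 0, 0, -0.168, 0, 0.1, 0, 0, -0.335, 0, 0.1, 0, 0, -0.503, 0])

```text
time: 26.1
tool_pos: [0.5504, -0.3029, 0.1319]
tool_rot: [0.0, 0.734, 0.679, 0.0]
contact_force: [0.7, -0.8, -0.6]
gripper_width: 0.549
grasp_force: 0.0
```

Call:
servo_tool(motion=[0.4, 0.276, -0.078, -0.097, 0.132, 0.4, 0.553, -0.156, -0.194, 0.263, 0.4, 0.829, -0.234, -0.291, 0.395])

```text
time: 26.48
tool_pos: [0.5298, -0.2006, 0.1662]
tool_rot: [0.0, 0.831, 0.556, 0.0]
contact_force: [0.9, 0.3, -0.5]
gripper_width: 0.698
grasp_force: 0.0
```

Call:
servo_tool(motion=[0.4, 0.24, -0.159, -0.098, 0.131, 0.4, 0.479, -0.317, -0.195, 0.263, 0.4, 0.719, -0.476, -0.292, 0.394])

```text
time: 26.85
tool_pos: [0.5096, -0.0989, 0.2012]
tool_rot: [0.0, 0.907, 0.421, 0.0]
contact_force: [0.5, 0.1, 0.5]
gripper_width: 0.707
grasp_force: 0.0
```

Call:
servo_tool(motion=[0.4, 0.228, -0.233, 0.008, 0.085, 0.4, 0.456, -0.465, 0.015, 0.17, 0.4, 0.684, -0.698, 0.023, 0.255, 0.4, 0.913, -0.931, 0.03, 0.34])

```text
time: 27.35
tool_pos: [0.4945, 0.057, 0.1973]
tool_rot: [0.0, 0.955, 0.297, 0.0]
contact_force: [0.3, -0.3, 0.2]
gripper_width: 0.699
grasp_force: 0.0
```

Call:
servo_tool(motion=[0.4, 0.159, -0.284, 0.008, 0.085, 0.4, 0.317, -0.569, 0.015, 0.17, 0.4, 0.476, -0.853, 0.023, 0.255])

```text
time: 27.72
tool_pos: [0.4832, 0.1737, 0.1945]
tool_rot: [-0.0, 0.98, 0.2, 0.0]
contact_force: [0.3, 0.9, 0.1]
gripper_width: 0.7
grasp_force: 0.0
```

Call:
servo_tool(motion=[0.4, 0.099, -0.311, 0.008, 0.085, 0.4, 0.198, -0.622, 0.015, 0.17, 0.4, 0.297, -0.932, 0.023, 0.256])

```text
time: 28.1
tool_pos: [0.4718, 0.2906, 0.1918]
tool_rot: [-0.0, 0.995, 0.101, 0.0]
contact_force: [0.4, -0.1, 0.2]
gripper_width: 0.7
grasp_force: 0.0
```

Call:
servo_tool(motion=[0.4, 0.035, -0.324, 0.007, 0.085, 0.4, 0.035, -0.324, 0.007, 0.085, 0.4, 0.035, -0.324, 0.216, 0.085, 0.4, 0.035, -0.324, 0.424, 0.085, 0.4, 0.035, -0.324, 0.424, 0.085])

```text
time: 28.72
tool_pos: [0.467, 0.3266, 0.138]
tool_rot: [0.001, 0.998, 0.069, -0.002]
contact_force: [0.0, -0.3, -0.4]
gripper_width: 0.7
grasp_force: 0.0
```

Call:
servo_tool(motion=[0.4, 0, 0, 0, 0])

```text
time: 28.85
tool_pos: [0.469, 0.3279, 0.1413]
tool_rot: [-0.0, 0.998, 0.068, 0.001]
contact_force: [0.0, 0.3, 0.9]
gripper_width: 0.704
grasp_force: 0.0
```

```bash
python3 - <<'E'
from h import *
im,d=grab('side'); a=cv2.resize(im[120:220,200:300],(400,400),interpolation=3)
W2=cloud('side',d)
im2,d=grab('top'); b=cv2.resize(im2[130:200,325:395],(400,400),interpolation=3)
W=cloud('top',d)
save(np.hstack([a,b]),'g6')
s=manip.state();print(s['tool_pos'],s['contact_force'],s['gripper_width'])
k=(abs(W[...,0]-.5587)<.05)&(abs(W[...,1]+.2985)<.05)
print(np.round(W[...,2][140:195,335:385][::3,::3]*1000).astype(int))
k2=k&(W[...,2]>.025)&(W[...,2]<.034);print(k2.sum(),cv2.minAreaRect(W[k2][:,:2].astype(np.float32)*1000))
for n in('top','side'):
 w=W if n=='top' else W2
 k=(abs(w[...,0]-.5587)<.05)&(abs(w[...,1]+.2985)<.05)&(w[...,2]>.038);print(n,k.sum(),np.round(np.percentile(w[k],[3,50,97],0),3))
E
```

```text
[0.46928678 0.32835768 0.14182759] [-0.01857187 -0.06703396  0.27413196] 0.6966822695336994
[[ 2  0 -2 -1 -2  1 -2  1 -3  2 -2 -4  2 -1  1  3  1]
 [-1  0 -1 -1  1 -2 -2 -1 -5  1 -2  1 -1  2 -2  1  3]
 [-1 -2  1  2  1  1  2 -2  0  0  0  0 -2  1  0 -1 -3]
 [ 1 -6  4 10  9 12  9 12  7  6 11 10 10 13  6  2 -3]
 [-2  0 10 10 21 20 19 21 20 21 19 18 17 16 10  2 -5]
 [ 5  1  7 14 21 18 19 23 21 18 22 20 17 20  9 -1 -1]
 [ 3  0 11 11 21 16 17 26 27 25 29 28 17 19  8 -2  2]
 [ 1 -4  8 11 18 17 20 28 28 27 29 29 19 17 11  0 -3]
 [-1  3  7 20 17 16 22 28 41 45 44 46 19 22  7 -2 -1]
 [ 1  1 13 17 19 12 24 28 42 45 45 47 18 19 12 -1  1]
 [-2  2  8 18 18 12 25 25 47 42 41 43 21 17 -1 -3 -1]
 [ 2  1  9 17 20 17 25 32 40 46 43 46 20 21 -1 -1 -2]
 [ 2  1 12 20 18 12 20 17 12 15 16 14 21 15 -2 -2 -2]
 [ 0  0  9 22 21 20 21 20 19 21 19 19 21 23 -6 -1  0]
 [ 1 -2  9 10 12 11 10 15 19 20 23 23 23 22  1 -2 -2]
 [-1 -2  3  6  8 10 10  8 11  9 10  8  8 12  3  1 -4]
 [ 3  1  2 -1 -1 -1  1  0 12 -3 -2 -3 -5 -3 -2  2  1]
 [-2 -2 -1 -2  3 -2 -1  9 16 -3  0 -3 -1  2  0  1 -1]
 [-3  2 -1  1 -1  0 -1 13 13 -1  1  
[... 194 characters left out ...]
287  0.047]]Traceback (most recent call last):
  File "<stdin>", line 13, in <module>
    return _quantile_unchecked(
        a, q, axis, out, overwrite_input, method, keepdims, weights)
    return _ureduce(a,
                    func=_quantile_ureduce_func,
    ...<5 lines>...
                    overwrite_input=overwrite_input,
                    method=method)
    r = func(a, **kwargs)
    result = _quantile(arr,
                       quantiles=q,
    ...<2 lines>...
                       out=out,
                       weights=wgt)
    slices_having_nans = np.isnan(arr[-1, ...])
                                  ~~~^^^^^^^^^
IndexError: index -1 is out of bounds for axis 0 with size 0
```

View pics/g6.png

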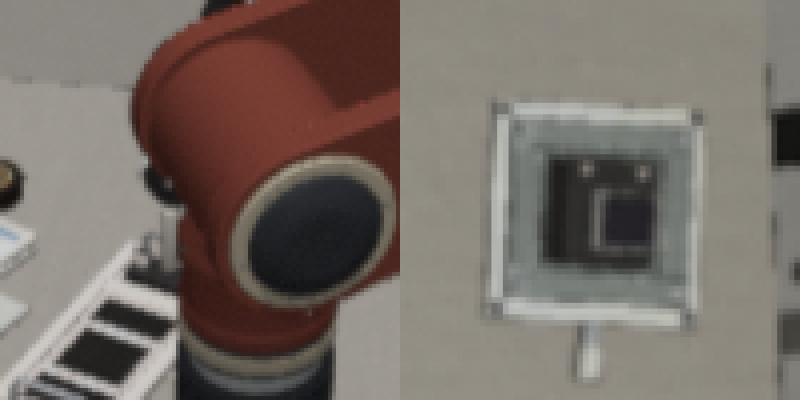

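```bash
python3 - <<'E'
from h import *
Z=[]
for i in range(4):
  im2,d=grab('top'); Z.append(cloud('top',d))
W=np.nanmean(Z,0)
def fit(k,l):
  P=W[k]*1000;c=P.mean(0);A=np.c_[P[:,:2]-c[:2],np.ones(len(P))];s,*_=np.linalg.lstsq(A,P[:,2],rcond=None);r=P[:,2]-A@s
  print(l,k.sum(),'slope x,y deg',np.round(np.degrees(s[:2]),1),'z',round(s[2],1),'c',np.round(c,1),'sd',r.std().round(1))
b=(abs(W[...,0]-.5587)<.05)&(abs(W[...,1]+.2985)<.05)
blk=(W[...,2]>.040)&b; blk=cv2.erode(blk.astype(np.uint8),np.ones((3,3)))>0
fit(blk,'block')
bs=b&(W[...,2]>.025)&(W[...,2]<.032);bs=cv2.morphologyEx(bs.astype(np.uint8),cv2.MORPH_OPEN,np.ones((3,3)))>0
fit(bs,'base')
pl=b&(W[...,2]>.017)&(W[...,2]<.023)&(abs(W[...,0]-.5587)+0>.0);fit(pl,'plate')
from plan import plan
M=[468.4,328.2]
plan([[*M,71,-82.1,.4,17,2],[*M,71,-82.1,-1,20,4]])
R=[592.2,-62]
plan([[*M,170,-82.1,-1,25,0],[*R,170,-19.2,-1,35,2]])
plan([[*R,90,-19.2,-1,20,1]])
plan([[*R,75,-19.2,-1,4,2]])
E
```

```text
block 89 slope x,y deg [ 0.1 -1.2] z 44.7 c [ 551.  -302.9   44.7] sd 1.1
base 135 slope x,y deg [-0.5 -0.4] z 27.8 c [ 568.4 -294.5   27.8] sd 1.2
plate 586 slope x,y deg [-0.1  0. ] z 19.4 c [ 559.5 -297.5   19.4] sd 1.0
t 29.15 meas [468.8 328.4 140.9 -82.1] cmd [468.4 328.2 140.  -82.1] F [ 0.1 -1.1  0.2]
[0.4, -0.0, -0.0, 0.115, -0.0, 0.4, -0.0, -0.0, 0.23, -0.0, 0.4, -0.0, -0.0, 0.345, -0.0, 0.4, -0.0, -0.0, 0.46, -0.0, 0.4, -0.0, -0.0, 0.575, -0.0]
[0.4, -0.0, -0.0, 0.0, -0.0, 0.4, -0.0, -0.0, 0.0, -0.0, -1.0, -0.0, -0.0, 0.0, -0.0, -1.0, -0.0, -0.0, 0.0, -0.0, -1.0, -0.0, -0.0, 0.0, -0.0]
[-1.0, -0.0, -0.0, 0.0, -0.0]
t 29.15 meas [468.8 328.4 140.9 -82.1] cmd [468.4 328.2  71.  -82.1] F [ 0.1 -1.1  0.2]
[-1.0, -0.0, -0.0, -0.206, -0.0, -1.0, -0.0, -0.0, -0.412, -0.0, -1.0, -0.0, -0.0, -0.619, -0.0, -1.0, -0.0, -0.0, -0.825, -0.0, -1.0, 0.048, 0.28, -0.825, -0.117]
[-1.0, 0.022, 0.284, 0.0, -0.116, -1.0, 0.044, 0.567, 0.0, -0.233, -1.0, 0.066, 0.85, 0.0, -0.349]
[-1.0, -0.055, 0.279, 0.0, -0.117, -1.0, -0.111, 0.558, 0.0, -0.233, -1.0, -0.166, 0.837, 0.0, -0.35]
[-1.0, -0.129, 0.253, 0.0, -0.116, -1.0, -0.258, 0.506, 0.0, -0.233, -1.0, -0.387, 0.76, 0.0, -0.349]
[-1.0, -0.193, 0.209, 0.0, -0.117, -1.0, -0.386, 0.417, 0.0, -0.233, -1.0, -0.386, 0.417, 0.0, -0.233, -1.0, -0.386, 0.417, 0.0, -0.233]
t 29.15 meas [468.8 328.4 140.9 -82.1] cmd [592.2 -62.  170.  -19.2] F [ 0.1 -1.1  0.2]
[-1.0, -0.0, 0.0, 0.167, -0.0, -1.0, -0.0, 0.0, 0.333, -0.0, -1.0, -0.0, 0.0, 0.5, -0.0, -1.0, -0.0, 0.0, 0.667, -0.0, -1.0, -0.0, 0.0, 0.667, -0.0]
t 29.15 meas [468.8 328.4 140.9 -82.1] cmd [592.2 -62.   90.  -19.2] F [ 0.1 -1.1  0.2]
[-1.0, -0.0, 0.0, 0.031, -0.0, -1.0, -0.0, 0.0, 0.062, -0.0, -1.0, -0.0, 0.0, 0.094, -0.0, -1.0, -0.0, 0.0, 0.125, -0.0, -1.0, -0.0, 0.0, 0.125, -0.0]
[-1.0, -0.0, 0.0, -0.0, -0.0]
```

The top view shows the sample holder seated flat in the recess: right panel, holder at (605,212), base top at 27.8 mm and level. Next I pick the mirror from the tray.

Call:
servo_tool(motion=[0.4, 0, 0, 0.115, 0, 0.4, 0, 0, 0.23, 0, 0.4, 0, 0, 0.345, 0, 0.4, 0, 0, 0.46, 0, 0.4, 0, 0, 0.575, 0])

```text
time: 29.78
tool_pos: [0.4681, 0.3281, 0.0697]
tool_rot: [0.0, 0.998, 0.069, -0.0]
contact_force: [0.3, -0.4, 0.2]
gripper_width: 0.702
grasp_force: 0.0
```

Call:
servo_tool(motion=[0.4, 0, 0, 0, 0, 0.4, 0, 0, 0, 0, -1, 0, 0, 0, 0, -1, 0, 0, 0, 0, -1, 0, 0, 0, 0])

```text
time: 30.4
tool_pos: [0.469, 0.3287, 0.0721]
tool_rot: [-0.0, 0.998, 0.069, 0.001]
contact_force: [0.3, 1.5, 4.4]
gripper_width: 0.529
grasp_force: 61.8
```

Call:
servo_tool(motion=[-1, 0, 0, 0, 0, -1, 0, 0, 0, 0])

```text
time: 30.65
tool_pos: [0.4691, 0.3287, 0.072]
tool_rot: [-0.0, 0.998, 0.069, 0.001]
contact_force: [0.4, 1.3, 4.9]
gripper_width: 0.532
grasp_force: 62.1
```

Call:
servo_tool(motion=[-1, 0, 0, -0.206, 0, -1, 0, 0, -0.412, 0, -1, 0, 0, -0.619, 0, -1, 0, 0, -0.825, 0, -1, 0.048, 0.28, -0.825, -0.117])

```text
time: 31.28
tool_pos: [0.4787, 0.2967, 0.1712]
tool_rot: [-0.0, 0.993, 0.117, 0.001]
contact_force: [0.2, 0.0, -2.6]
gripper_width: 0.532
grasp_force: 62.2
```

Call:
servo_tool(motion=[-1, 0.022, 0.284, 0, -0.116, -1, 0.044, 0.567, 0, -0.233, -1, 0.066, 0.85, 0, -0.349])

```text
time: 31.65
tool_pos: [0.5084, 0.1968, 0.1679]
tool_rot: [0.0, 0.968, 0.251, -0.002]
contact_force: [0.9, 0.4, -1.9]
gripper_width: 0.529
grasp_force: 62.1
```

Call:
servo_tool(motion=[-1, -0.055, 0.279, 0, -0.117, -1, -0.111, 0.558, 0, -0.233, -1, -0.166, 0.837, 0, -0.35])

```text
time: 32.02
tool_pos: [0.5394, 0.0994, 0.1679]
tool_rot: [-0.001, 0.925, 0.381, -0.002]
contact_force: [0.5, 0.1, -3.3]
gripper_width: 0.532
grasp_force: 62.0
```

Call:
servo_tool(motion=[-1, -0.129, 0.253, 0, -0.116, -1, -0.258, 0.506, 0, -0.233, -1, -0.387, 0.76, 0, -0.349])

```text
time: 32.4
tool_pos: [0.5703, 0.002, 0.1679]
tool_rot: [-0.001, 0.864, 0.504, -0.002]
contact_force: [0.5, 0.2, -2.4]
gripper_width: 0.526
grasp_force: 62.0
```

Call:
servo_tool(motion=[-1, -0.193, 0.209, 0, -0.117, -1, -0.386, 0.417, 0, -0.233, -1, -0.386, 0.417, 0, -0.233, -1, -0.386, 0.417, 0, -0.233])

```text
time: 32.9
tool_pos: [0.591, -0.0614, 0.1684]
tool_rot: [-0.001, 0.815, 0.579, -0.001]
contact_force: [0.4, 0.2, -2.9]
gripper_width: 0.534
grasp_force: 62.3
```

Call:
servo_tool(motion=[-1, 0, 0, 0.167, 0, -1, 0, 0, 0.333, 0, -1, 0, 0, 0.5, 0, -1, 0, 0, 0.667, 0, -1, 0, 0, 0.667, 0])

```text
time: 33.52
tool_pos: [0.5901, -0.0615, 0.0867]
tool_rot: [-0.002, 0.815, 0.579, -0.002]
contact_force: [-0.3, -0.1, -2.6]
gripper_width: 0.53
grasp_force: 62.3
```

Call:
servo_tool(motion=[-1, 0, 0, 0.031, 0, -1, 0, 0, 0.062, 0, -1, 0, 0, 0.094, 0, -1, 0, 0, 0.125, 0, -1, 0, 0, 0.125, 0])

```text
time: 34.15
tool_pos: [0.5925, -0.0621, 0.0761]
tool_rot: [0.0, 0.815, 0.579, 0.0]
contact_force: [-2.0, 1.2, 2.9]
gripper_width: 0.533
grasp_force: 62.7
```

Call:
servo_tool(motion=[-1, 0, 0, 0, 0])

```text
time: 34.28
tool_pos: [0.5925, -0.0621, 0.076]
tool_rot: [0.0, 0.815, 0.579, 0.0]
contact_force: [-2.0, 0.8, 5.4]
gripper_width: 0.532
grasp_force: 63.1
```

Seated at the expected height of 76 mm. I release it and go for the sensor.

```bash
python3 - <<'E'
from plan import plan
R=[592.2,-62];T=[528.9,343.7];Q=[622.2,24.9]
plan([[*R,75,-19.2,.6,4,4]])
plan([[*R,170,-19.2,.6,25,0],[*T,150,-82.1,.6,40,2],[*T,49,-82.1,.6,17,2],[*T,49,-82.1,-1,17,6]])
E
```

```text
t 34.27 meas [592.5 -62.1  76.  -19.2] cmd [592.2 -62.   75.  -19.2] F [-2.   0.8  5.4]
[0.6, -0.0, 0.0, -0.0, -0.0, 0.6, -0.0, 0.0, -0.0, -0.0, 0.6, -0.0, 0.0, -0.0, -0.0, 0.6, -0.0, 0.0, -0.0, -0.0, 0.6, -0.0, 0.0, -0.0, -0.0]
t 34.27 meas [592.5 -62.1  76.  -19.2] cmd [592.2 -62.   75.  -19.2] F [-2.   0.8  5.4]
[0.6, -0.0, 0.0, -0.198, -0.0, 0.6, -0.0, 0.0, -0.396, -0.0, 0.6, -0.0, 0.0, -0.594, -0.0, 0.6, -0.0, 0.0, -0.792, -0.0, 0.6, 0.274, -0.146, -0.777, 0.127]
[0.6, 0.259, -0.173, 0.015, 0.127, 0.6, 0.517, -0.346, 0.03, 0.254, 0.6, 0.776, -0.519, 0.046, 0.381]
[0.6, 0.196, -0.242, 0.015, 0.127, 0.6, 0.392, -0.483, 0.03, 0.254, 0.6, 0.588, -0.725, 0.045, 0.381, 0.6, 0.784, -0.966, 0.06, 0.508]
[0.6, 0.087, -0.299, 0.015, 0.127, 0.6, 0.174, -0.598, 0.031, 0.254, 0.6, 0.26, -0.896, 0.046, 0.382, 0.6, 0.26, -0.896, 0.046, 0.382, 0.6, 0.26, -0.896, 0.046, 0.382]
[0.6, 0.0, -0.0, 0.14, -0.0, 0.6, 0.0, -0.0, 0.28, -0.0, 0.6, 0.0, -0.0, 0.421, -0.0, 0.6, 0.0, -0.0, 0.561, -0.0, 0.6, 0.0, -0.0, 0.701, -0.0]
[0.6, 0.0, -0.0, 0.14, -0.0, 0.6, 0.0, -0.0, 0.14, -0.0, 0.6, 0.0, -0.0, 0.14, -0.0, -1.0, 0.0, -0.0, 0.14, -0.0, -1.0, 0.0, -0.0, 0.14, -0.0]
[-1.0, 0.0, -0.0, 0.0, -0.0, -1.0, 0.0, -0.0, 0.0, -0.0, -1.0, 0.0, -0.0, 0.0, -0.0, -1.0, 0.0, -0.0, 0.0, -0.0]
```

Call:
servo_tool(motion=[0.6, 0, 0, 0, 0, 0.6, 0, 0, 0, 0, 0.6, 0, 0, 0, 0, 0.6, 0, 0, 0, 0, 0.6, 0, 0, 0, 0])

```text
time: 34.9
tool_pos: [0.5921, -0.062, 0.0749]
tool_rot: [-0.0, 0.815, 0.579, 0.0]
contact_force: [0.4, -0.1, 0.0]
gripper_width: 0.802
grasp_force: 0.0
```

Call:
servo_tool(motion=[0.6, 0, 0, -0.198, 0, 0.6, 0, 0, -0.396, 0, 0.6, 0, 0, -0.594, 0, 0.6, 0, 0, -0.792, 0, 0.6, 0.274, -0.146, -0.777, 0.127])

```text
time: 35.52
tool_pos: [0.5884, -0.0266, 0.1716]
tool_rot: [0.002, 0.845, 0.535, 0.002]
contact_force: [0.5, 0.9, 0.9]
gripper_width: 0.799
grasp_force: 0.0
```

Call:
servo_tool(motion=[0.6, 0.259, -0.173, 0.015, 0.127, 0.6, 0.517, -0.346, 0.03, 0.254, 0.6, 0.776, -0.519, 0.046, 0.381])

```text
time: 35.9
tool_pos: [0.5688, 0.0867, 0.1627]
tool_rot: [0.0, 0.914, 0.405, 0.0]
contact_force: [0.3, -0.4, -1.1]
gripper_width: 0.802
grasp_force: 0.0
```

Call:
servo_tool(motion=[0.6, 0.196, -0.242, 0.015, 0.127, 0.6, 0.392, -0.483, 0.03, 0.254, 0.6, 0.588, -0.725, 0.045, 0.381, 0.6, 0.784, -0.966, 0.06, 0.508])

```text
time: 36.4
tool_pos: [0.5458, 0.2343, 0.1555]
tool_rot: [-0.0, 0.977, 0.215, 0.0]
contact_force: [-0.3, 0.9, 0.3]
gripper_width: 0.801
grasp_force: 0.0
```

Call:
servo_tool(motion=[0.6, 0.087, -0.299, 0.015, 0.127, 0.6, 0.174, -0.598, 0.031, 0.254, 0.6, 0.26, -0.896, 0.046, 0.382, 0.6, 0.26, -0.896, 0.046, 0.382, 0.6, 0.26, -0.896, 0.046, 0.382])

```text
time: 37.02
tool_pos: [0.5288, 0.3433, 0.1498]
tool_rot: [0.0, 0.998, 0.069, -0.0]
contact_force: [-0.5, -0.3, -0.3]
gripper_width: 0.799
grasp_force: 0.0
```

Call:
servo_tool(motion=[0.6, 0, 0, 0.14, 0, 0.6, 0, 0, 0.28, 0, 0.6, 0, 0, 0.421, 0, 0.6, 0, 0, 0.561, 0, 0.6, 0, 0, 0.701, 0])

```text
time: 37.65
tool_pos: [0.5286, 0.3435, 0.0643]
tool_rot: [0.0, 0.998, 0.069, -0.0]
contact_force: [0.1, 1.1, 0.2]
gripper_width: 0.801
grasp_force: 0.0
```

Call:
servo_tool(motion=[0.6, 0, 0, 0.14, 0, 0.6, 0, 0, 0.14, 0, 0.6, 0, 0, 0.14, 0, -1, 0, 0, 0.14, 0, -1, 0, 0, 0.14, 0])

```text
time: 38.28
tool_pos: [0.5298, 0.344, 0.0506]
tool_rot: [-0.0, 0.998, 0.069, 0.001]
contact_force: [0.1, -0.3, 3.5]
gripper_width: 0.591
grasp_force: 62.8
```

Call:
servo_tool(motion=[-1, 0, 0, 0, 0, -1, 0, 0, 0, 0, -1, 0, 0, 0, 0, -1, 0, 0, 0, 0])

```text
time: 38.78
tool_pos: [0.5298, 0.344, 0.0506]
tool_rot: [-0.0, 0.998, 0.069, 0.001]
contact_force: [0.1, -1.4, 6.0]
gripper_width: 0.593
grasp_force: 63.1
```

```bash
python3 - <<'E'
from h import *
im,d=grab('side'); a=cv2.resize(im[120:260,170:310],(400,400),interpolation=3)
im2,d=grab('top'); b=cv2.resize(im2[110:210,220:320],(400,400),interpolation=3)
save(np.hstack([a,b]),'g7')
from plan import plan
T=[528.9,343.7];Q=[622.2,24.9]
plan([[*T,170,-82.1,-1,25,0],[*Q,170,-19.2,-1,35,2],[*Q,68,-19.2,-1,20,1]])
E
```

```text
t 38.88 meas [529.8 344.   50.5 -82.1] cmd [528.9 343.6  49.  -82.1] F [ 0.5 -1.9  6.3]
[-1.0, 0.0, -0.0, -0.202, -0.0, -1.0, 0.0, -0.0, -0.403, -0.0, -1.0, 0.0, -0.0, -0.605, -0.0, -1.0, 0.0, -0.0, -0.806, -0.0]
[-1.0, 0.0, -0.0, -0.202, -0.0, -1.0, 0.041, 0.273, -0.202, -0.14, -1.0, 0.081, 0.547, -0.202, -0.28, -1.0, 0.122, 0.821, -0.202, -0.42]
[-1.0, -0.05, 0.272, 0.0, -0.14, -1.0, -0.101, 0.544, 0.0, -0.279, -1.0, -0.151, 0.817, 0.0, -0.419]
[-1.0, -0.135, 0.241, 0.0, -0.14, -1.0, -0.271, 0.482, 0.0, -0.28, -1.0, -0.406, 0.724, 0.0, -0.419, -1.0, -0.542, 0.965, 0.0, -0.559, -1.0, -0.542, 0.965, 0.0, -0.559]
[-1.0, -0.0, 0.0, 0.0, -0.0, -1.0, -0.0, 0.0, 0.142, -0.0, -1.0, -0.0, 0.0, 0.283, -0.0, -1.0, -0.0, 0.0, 0.425, -0.0, -1.0, -0.0, 0.0, 0.567, -0.0]
[-1.0, -0.0, 0.0, 0.141, -0.0, -1.0, -0.0, 0.0, 0.283, -0.0, -1.0, -0.0, 0.0, 0.283, -0.0]
```

View pics/g7.png

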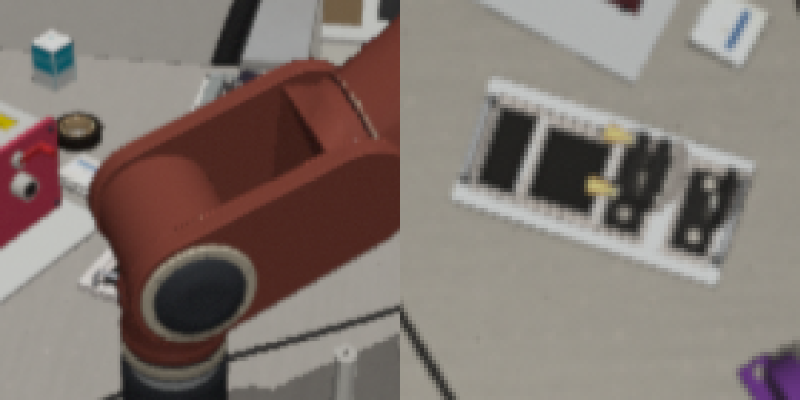

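The mirror is back in its pocket, right panel at (640,180), in its original pose. I carry the sensor back.

Call:
servo_tool(motion=[-1, 0, 0, -0.202, 0, -1, 0, 0, -0.403, 0, -1, 0, 0, -0.605, 0, -1, 0, 0, -0.806, 0])

```text
time: 39.38
tool_pos: [0.5278, 0.3434, 0.145]
tool_rot: [0.0, 0.998, 0.069, -0.001]
contact_force: [0.4, 0.7, -3.4]
gripper_width: 0.593
grasp_force: 63.1
```

Call:
servo_tool(motion=[-1, 0, 0, -0.202, 0, -1, 0.041, 0.273, -0.202, -0.14, -1, 0.081, 0.547, -0.202, -0.28, -1, 0.122, 0.821, -0.202, -0.42])

```text
time: 39.88
tool_pos: [0.556, 0.2471, 0.1685]
tool_rot: [-0.0, 0.972, 0.234, -0.001]
contact_force: [0.3, -0.2, -2.5]
gripper_width: 0.59
grasp_force: 63.4
```

Call:
servo_tool(motion=[-1, -0.05, 0.272, 0, -0.14, -1, -0.101, 0.544, 0, -0.279, -1, -0.151, 0.817, 0, -0.419])

```text
time: 40.25
tool_pos: [0.5841, 0.1514, 0.1685]
tool_rot: [-0.0, 0.921, 0.39, -0.001]
contact_force: [-0.2, 0.8, -3.1]
gripper_width: 0.591
grasp_force: 63.3
```

Call:
servo_tool(motion=[-1, -0.135, 0.241, 0, -0.14, -1, -0.271, 0.482, 0, -0.28, -1, -0.406, 0.724, 0, -0.419, -1, -0.542, 0.965, 0, -0.559, -1, -0.542, 0.965, 0, -0.559])

```text
time: 40.88
tool_pos: [0.6217, 0.0231, 0.1685]
tool_rot: [-0.001, 0.816, 0.578, -0.001]
contact_force: [0.1, -0.7, -2.6]
gripper_width: 0.592
grasp_force: 63.4
```

Call:
servo_tool(motion=[-1, 0, 0, 0, 0, -1, 0, 0, 0.142, 0, -1, 0, 0, 0.283, 0, -1, 0, 0, 0.425, 0, -1, 0, 0, 0.567, 0])

```text
time: 41.5
tool_pos: [0.6215, 0.0252, 0.1]
tool_rot: [-0.0, 0.815, 0.579, -0.001]
contact_force: [0.4, 0.0, -3.1]
gripper_width: 0.596
grasp_force: 63.4
```

Call:
servo_tool(motion=[-1, 0, 0, 0.141, 0, -1, 0, 0, 0.283, 0, -1, 0, 0, 0.283, 0])

```text
time: 41.88
tool_pos: [0.6206, 0.025, 0.0656]
tool_rot: [-0.001, 0.815, 0.579, -0.002]
contact_force: [0.2, 0.4, -2.6]
gripper_width: 0.589
grasp_force: 63.3
```

```bash
python3 - <<'E'
from plan import plan
Q=[622.2,24.9]
plan([[*Q,53.5,-19.2,-1,4,2]])
plan([[*Q,53.5,-19.2,.6,4,4]])
plan([[*Q,170,-19.2,.6,25,0],[560,230,250,-19.2,.6,40,2]])
E
```

```text
t 41.88 meas [620.6  25.   65.6 -19.2] cmd [622.2  24.9  68.  -19.2] F [ 0.2  0.4 -2.6]
[-1.0, -0.0, 0.0, 0.03, -0.0, -1.0, -0.0, 0.0, 0.06, -0.0, -1.0, -0.0, 0.0, 0.091, -0.0, -1.0, -0.0, 0.0, 0.121, -0.0, -1.0, -0.0, 0.0, 0.121, -0.0]
[-1.0, -0.0, 0.0, -0.0, -0.0]
t 41.88 meas [620.6  25.   65.6 -19.2] cmd [622.2  24.9  53.5 -19.2] F [ 0.2  0.4 -2.6]
[0.6, -0.0, 0.0, -0.0, -0.0, 0.6, -0.0, 0.0, -0.0, -0.0, 0.6, -0.0, 0.0, -0.0, -0.0, 0.6, -0.0, 0.0, -0.0, -0.0]
t 41.88 meas [620.6  25.   65.6 -19.2] cmd [622.2  24.9  53.5 -19.2] F [ 0.2  0.4 -2.6]
[0.6, -0.0, 0.0, -0.194, -0.0, 0.6, -0.0, 0.0, -0.388, -0.0, 0.6, -0.0, 0.0, -0.583, -0.0, 0.6, -0.0, 0.0, -0.777, -0.0, 0.6, -0.0, 0.0, -0.971, -0.0]
[0.6, 0.241, -0.175, -0.111, -0.0, 0.6, 0.481, -0.351, -0.222, -0.0, 0.6, 0.722, -0.526, -0.333, -0.0, 0.6, 0.962, -0.701, -0.444, -0.0]
[0.6, 0.241, -0.175, -0.112, -0.0, 0.6, 0.481, -0.351, -0.223, -0.0, 0.6, 0.481, -0.351, -0.223, -0.0, 0.6, 0.481, -0.351, -0.223, -0.0]
```

Call:
servo_tool(motion=[-1, 0, 0, 0.03, 0, -1, 0, 0, 0.06, 0, -1, 0, 0, 0.091, 0, -1, 0, 0, 0.121, 0, -1, 0, 0, 0.121, 0])

```text
time: 42.5
tool_pos: [0.6224, 0.0249, 0.0546]
tool_rot: [0.0, 0.815, 0.579, 0.0]
contact_force: [-2.0, -0.1, 3.4]
gripper_width: 0.596
grasp_force: 63.8
```

Call:
servo_tool(motion=[-1, 0, 0, 0, 0, -1, 0, 0, 0, 0])

```text
time: 42.75
tool_pos: [0.6224, 0.0249, 0.0546]
tool_rot: [0.0, 0.815, 0.579, 0.0]
contact_force: [-2.5, 0.4, 5.4]
gripper_width: 0.592
grasp_force: 64.0
```

The tool is at 54.6 mm, the height expected when the sensor is seated. I release it and retreat.

Call:
servo_tool(motion=[0.6, 0, 0, 0, 0, 0.6, 0, 0, 0, 0, 0.6, 0, 0, 0, 0, 0.6, 0, 0, 0, 0])

```text
time: 43.25
tool_pos: [0.6221, 0.0249, 0.0533]
tool_rot: [-0.0, 0.815, 0.579, -0.0]
contact_force: [0.4, -0.2, -0.1]
gripper_width: 0.801
grasp_force: 0.0
```

Call:
servo_tool(motion=[0.6, 0, 0, -0.194, 0, 0.6, 0, 0, -0.388, 0, 0.6, 0, 0, -0.583, 0, 0.6, 0, 0, -0.777, 0, 0.6, 0, 0, -0.971, 0])

```text
time: 43.88
tool_pos: [0.622, 0.0249, 0.1707]
tool_rot: [0.0, 0.815, 0.579, 0.0]
contact_force: [0.3, -0.0, -0.1]
gripper_width: 0.799
grasp_force: 0.0
```

Call:
servo_tool(motion=[0.6, 0.241, -0.175, -0.111, 0, 0.6, 0.481, -0.351, -0.222, 0, 0.6, 0.722, -0.526, -0.333, 0, 0.6, 0.962, -0.701, -0.444, 0])

```text
time: 44.38
tool_pos: [0.5802, 0.1626, 0.2237]
tool_rot: [0.0, 0.815, 0.579, 0.0]
contact_force: [0.6, -0.1, 0.3]
gripper_width: 0.803
grasp_force: 0.0
```

Call:
servo_tool(motion=[0.6, 0.241, -0.175, -0.112, 0, 0.6, 0.481, -0.351, -0.223, 0, 0.6, 0.481, -0.351, -0.223, 0, 0.6, 0.481, -0.351, -0.223, 0])

```text
time: 44.88
tool_pos: [0.5598, 0.2296, 0.2496]
tool_rot: [0.0, 0.815, 0.579, -0.0]
contact_force: [0.4, -0.2, -0.8]
gripper_width: 0.803
grasp_force: 0.0
```

```bash
python3 - <<'E'
from h import *
im,d=grab('side'); a=cv2.resize(im[120:260,170:310],(400,400),interpolation=3);W2=cloud('side',d)
im2,d=grab('top'); b=cv2.resize(im2[110:250,240:380],(400,400),interpolation=3);W=cloud('top',d)
save(np.hstack([a,b]),'g8')
s=manip.state();print(s['tool_pos'],s['contact_force'],s['joint_vel'].round(3))
th=np.radians(-19.2);c,sn=np.cos(th),np.sin(th)
for w in(W,W2):
  d=w[...,:2]-[.608,-.0147];X=c*d[...,0]+sn*d[...,1];Y=-sn*d[...,0]+c*d[...,1]
  for a,bb,z0 in((.02,.09,.06),(-.085,-.01,.07),(-.14,-.085,.07)):
    k=(abs(X)<.045)&(Y>a)&(Y<bb)&(w[...,2]>z0)&(w[...,2]<.13)
    if k.sum()>5: print(k.sum(),np.round(1000*np.percentile(np.c_[X[k],Y[k],w[k][:,2]],[2,98],0)).tolist())
E
```

```text
[0.55983879 0.22902938 0.24915428] [ 0.9568618  -0.3154086  -0.35000341] [-0.005  0.001  0.    -0.001  0.     0.002]
168 [[-23.0, 31.0, 70.0], [26.0, 53.0, 102.0]]
230 [[-21.0, -66.0, 76.0], [22.0, -18.0, 118.0]]
60 [[-19.0, -110.0, 72.0], [19.0, -103.0, 124.0]]
258 [[-26.0, 33.0, 61.0], [23.0, 56.0, 99.0]]
127 [[-22.0, -53.0, 71.0], [20.0, -14.0, 114.0]]
7 [[-8.0, -106.0, 86.0], [-3.0, -102.0, 99.0]]
```

View pics/g8.png

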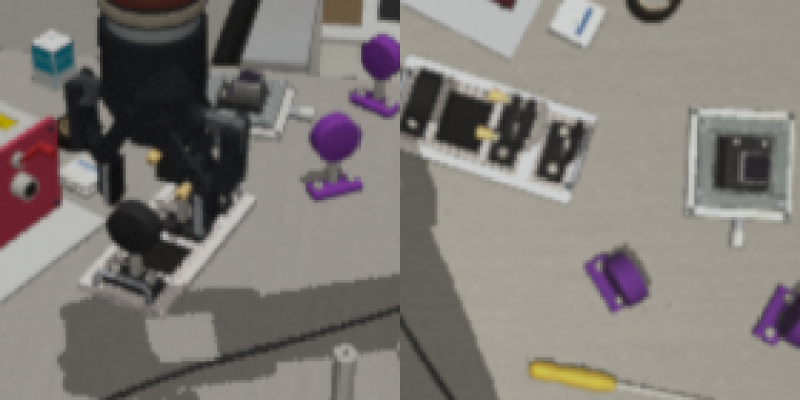

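The final pictures show the sensor at (135,225) left and the mirror at (515,130) right, both back in their own pockets. The sample holder is in the seat at (742,165) right. The heights match the starting ones and the robot is clear of everything, so I hand in.

```bash
python3 -c "
from plant import job_done
print(job_done())"
```

```text
the job is handed in; nothing more can be done
None
```

The job is handed in, at about 45 s of the 112 s limit: the sample holder sits flat in the recess of the sample seat, and the sensor and mirror are upright in the caddy pockets they came from, all confirmed in the final camera images.

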